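Put a tin away in the bench locker with a lift-up door

ROBOT

A 6-joint arm with a two-finger parallel gripper is mounted at the origin on the work surface. World frame = base frame: x ahead of the robot, y to its left, z up, the work surface at z = 0. Lengths are in m, angles in rad, forces in N, time in s.
With the tool pointing down it reaches from about 0.3 to 0.875 m from the base axis. Payload 6.4 kg.
Tool frame: the origin (TCP) lies on the centre line of the jaws, within the pads' length; the fingertips stand 11 mm ahead of it and the grasp point (between the pads) lies 8 mm behind it; x points along the fingers, y is the direction in which the jaws open and shut, and the axes are right-handed (so a half turn about x gives the same grasp; the last joint's range is limited). The gripper opens to 85 mm and grips with 20 to 120 N. Pads are 22 mm wide; open, the fingers measure 114 mm over their backs; the gripper's body (76 mm by 85 mm) begins 54 mm behind the grasp point. The pads swing forward as they close: fully open they stand 13 mm farther back than shut.
Start: joints at [0.987, 0.181, 1.607, -0, 1.354, -0.206], TCP at [0.212, 0.534, 0.242] pointing down, gripper open.
Joint ranges: [-2.99, 2.99], [-0.89, 2.07], [0.3, 2.58], [-1.14, 4.28], [0, 2.63], [-3.12, 3.12]. Speed limits (rad/s): [2.57, 2.57, 3.01, 3.14, 3.14, 3.14].

INTERFACE

Orientations are given as a unit quaternion [w, x, y, z].
In Python, from bench import ctrl, camera, hand_in gives the robot as it stands. The module is installed in compiled form; this text tells all that it offers.
- The arm moves only by the tool drive_tool, never from a script. Its argument "increments" is a list of rows, each a list of 7 numbers: the shift along the tool's x, y, z in m, then the turn, a rotation vector about the tool's x, y, z in degrees, then the gripper's target within -1 to 1 (fully open at 1, half-way at 0, shut at -1). In form: [[dx, dy, dz, rx, ry, rz, claw], ...]. A call has 1 to 10 rows; each row shifts and turns the commanded pose from where the row before left it, along the tool's axes as they then stand; what a row does not reach is not made up. A row lasts 1/8 s, in which the tool goes at most 62.5 mm and 10.7 degrees, less where a joint would pass 70% of its speed; a pose out of reach is approached as far as the arm can. A call is refused whole if a number of a shift passes 0.0625 or a number of a turn 10.7, either way. A call with a gripper value outside its range is refused whole. The fingers move at their own pace and stop on an object; the grip force is fixed at half the most. Time passes only in rows, so rows that do not move let the fingers close. It gives the time, the measured TCP pose, the force and the opening at its end, in the units of the state.
- ctrl.get_obs(): the state, without advancing time (a new reading comes with each control period).
- camera(name): name is "scene" or "top"; returns a dict with "img" (400x640x3 uint8, red, green, blue), "depth" (400x640 float32, m along the optical axis (not along the pixel's ray), 0 where there is no reading), "fx", "fy", "cx", "cy" (pixels), "world_from_camera" (4x4, takes a point from camera to world coordinates). Camera axes: x right, y down, z forward; pixel columns grow to the right and rows downward; lengths in m; the calibration is good to about 2 mm. A picture is of the moment at which its call begins.
- hand_in(): hands the job in, once; it reports no verdict.
The state is a dict: "time_s": time; "q": joint angles; "dq": joint speeds; "joint_efforts": joint torques, N m; "eef_pos": TCP position; "eef_rot": TCP orientation; "wrist_force": force on the tool from outside, world axes, zero at the start; "torque": the same for the moment, N m; "opening": opening from 0.0 (shut) to 1.0 (fully open).
Only numpy, scipy, OpenCV 4.12 (cv2) and the standard library are available. Lean on these libraries where they do the work, as an engineer would, in place of code of your own. Each camera call takes 0.05 s, during which the arm holds its last target.

TASK

Put the short tin away in the bench locker: raise the sloping lift-up door (it has a bar handle) until its stay locks and holds it open by itself, and stand the tin upright on the bench inside, between the two cartons. Then unlock the stay by lifting the door a little past its locked position, and lower the door gently all the way until it is fully shut; never let it drop. Leave the cartons and the tall jar standing where they are.

Things in the scene. Friction and masses are not known exactly. Their poses are not given: they have to be found in the camera images.
- locker: Dark steel locker fixed on the bench. Origin: centre of its footprint; x from front (robot side) to back, y to its left, z up. No floor: things inside stand on the bench. In mm: 334 wide, walls 12 thick (310 inside), front lip x -112 to -100 and 50 high, back panel at x +130, flat roof 227 high from x +60 back. Door slopes from roof down to lip. Stay on the outside of its right (-y) wall, 25 deep.
- door (a joint): Opening angle of the grey sloping door, rad: 0 fully shut, grows as it is raised out and up towards the robot; hard stop 1.62. Falls shut unless locked or held (0.36 to 0.54 kg; some 4 N at the handle raise it). To lock, raise it to about 1.42, not beyond 1.5; let go, it drops back a little and rests locked at about 1.28. To unlock, raise it to about 1.59; it can then be lowered freely.
- door_hinge (a point): Door's hinge line at mid-width: in the locker frame x +60, y 0, z +215 mm. The hinge line is parallel to the locker's y axis. The panel is 10 mm thick, 332 mm wide and reaches 234 mm from the hinge; shut, it slopes down towards the robot 45.9 deg below horizontal.
- handle (a point): Middle of the door's bar handle: round aluminium bar 12 mm thick, 150 mm long, parallel to the hinge line, a post near each end (136 mm apart), its axis 34 mm out from the door's outer face and 147 mm from the hinge line. In the locker frame: shut x -70, z +146 mm; locked about x -42, z +320 mm. Its axes turn with the door and match the locker's when shut.
- pawl (a joint): Angle of the stay's small steel tumbler, rad, worked by the door alone: 0 armed (or locked under the raised door), up to 0.16 while the rising door passes it; it drops in (locks) at door 1.30 to 1.35. Door raised beyond about 1.55: it flips to 0.7 = unlocked, and is armed again only by shutting the door fully.
- tin_mid (a point): Centre (half-way up) of the short tin to be put away: upright cylinder 60 mm diameter, 80 mm high, plain white paper wrap with steel ends, 0.2 to 0.42 kg. It starts upright on the open bench to the left or right of the locker's front.
- jar: Tall amber jar with steel cap, 80 mm diameter, 140 mm high, a bystander on the other side of the bench from the tin; origin at the centre of its underside.
- carton_a: Plain cardboard carton 70 x 50 x 110 mm (x, y, z) standing inside the locker near its left wall (about x = +55, y = +112 mm in the locker frame); origin at the centre of its underside.
- carton_b: The same carton near the locker's right wall (about x = +55, y = -112 mm in the locker frame). The free bay between the two cartons is about 165 mm wide; a tin centred at x = 0 to +40 mm clears the lip, the shut door and the back.
There are look-alikes about, which are no part of the job. Of the things that look like the part that bears tin_mid, take the one that is farthest from the robot's base at the start.

How it is judged:
By the outcome, as a careful person would: the job done as asked, in the order asked, and still so for the second after the job is handed in, with the robot touching nothing.
It also fails if it takes over 72 s, if anything falls off the work surface, if the arm or the gripper's body presses on something with over 40 N, if the wrist force passes 120 N, or if a joint passes its speed limit or range.

## Working session

There is one attempt and no reset: what is moved stays moved. The work goes in short steps, Python scripts to look and compute and a tool call to move; the robot and the scene stay as the last step left them, time stands still between calls to the robot, and variables do not carry over. Pictures are saved under pics/ and viewed, and the job is handed in when it is done.

Besides the shell and the picture viewer there is one more tool, called after "Emit:" in YAML: its name, and indented under it one key for each argument. drive_tool: Moves the arm, as the interface text tells. Its arguments: {"type":"object","properties":{"increments":{"type":"array","items":{"type":"array","items":{"type":"number"}}}},"required":["increments"]}

```bash
mkdir -p pics; cat > h.py <<'E'
import numpy as np, cv2
from bench import ctrl, camera, hand_in
def snap(n,fn):
    c=camera(n); cv2.imwrite('pics/'+fn,c['img'][:,:,::-1]); np.savez('pics/'+fn+'.npz',**{k:np.asarray(v) for k,v in c.items()}); return c
def P(c,u,v,d=None):
    d=c['depth'][int(v),int(u)] if d is None else d
    p=np.array([(u-c['cx'])/c['fx']*d,(v-c['cy'])/c['fy']*d,d,1]); return (c['world_from_camera']@p)[:3]
def ray(c,u,v,z):
    T=np.asarray(c['world_from_camera']); r=T[:3,:3]@np.array([(u-c['cx'])/c['fx'],(v-c['cy'])/c['fy'],1]); o=T[:3,3]
    return o+r*(z-o[2])/r[2]
def cloud(c):
    v,u=np.mgrid[0:400,0:640]; d=c['depth']
    p=np.stack([(u-c['cx'])/c['fx']*d,(v-c['cy'])/c['fy']*d,d],-1); T=np.asarray(c['world_from_camera'])
    return p@T[:3,:3].T+T[:3,3]
E
python3 - <<'E'
from h import *
for n in('scene','top'):
    c=snap(n,n+'0.png'); print(n,c['fx'],c['cx'],c['cy'],np.round(c['world_from_camera'],3).tolist())
o=ctrl.get_obs(); print(o)
E
```

```text
scene 492.81942141181526 318.01910564473303 205.00850721157684 [[-0.996, -0.082, 0.018, 0.507], [-0.084, 0.946, -0.314, 0.419], [0.009, -0.314, -0.949, 1.418], [0.0, 0.0, 0.0, 1.0]]
top 399.91440419675376 319.1127918499684 203.69402452360498 [[-0.029, -0.997, 0.069, 0.466], [-0.999, 0.031, 0.031, -0.022], [-0.033, -0.068, -0.997, 1.355], [0.0, 0.0, 0.0, 1.0]]
{'time_s': 0.1, 'q': array([ 9.86673846e-01,  1.81479889e-01,  1.60792051e+00,  1.97404591e-06,
        1.35383025e+00, -2.06296350e-01]), 'dq': array([ 0.00073589,  0.0012284 , -0.0025858 ,  0.00072275, -0.00118298,
        0.0001439 ]), 'joint_efforts': array([-7.76025681e-04, -4.45882487e+01, -3.52233517e+01, -3.89762781e-04,
        4.10370776e-03, -1.32259993e-05]), 'eef_pos': array([0.21182012, 0.53402987, 0.24146081]), 'eef_rot': array([ 0.69430274,  0.13225447,  0.69474993, -0.1333229 ]), 'wrist_force': array([0.37165146, 0.52293053, 0.09526113]), 'torque': array([ 0.02593621, -0.0147438 ,  0.02064063]), 'opening': 1.0011380231186855}
```

View pics/scene0.png

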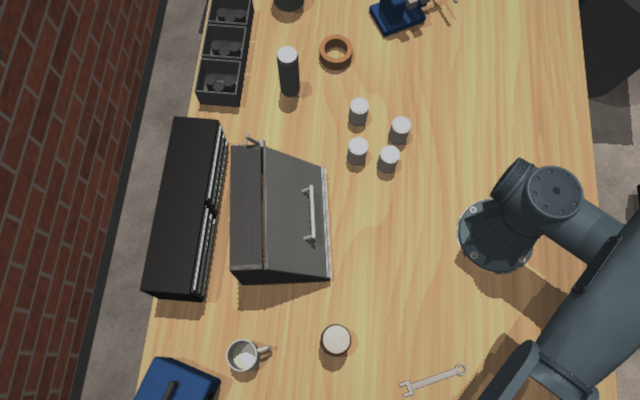

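View pics/top0.png

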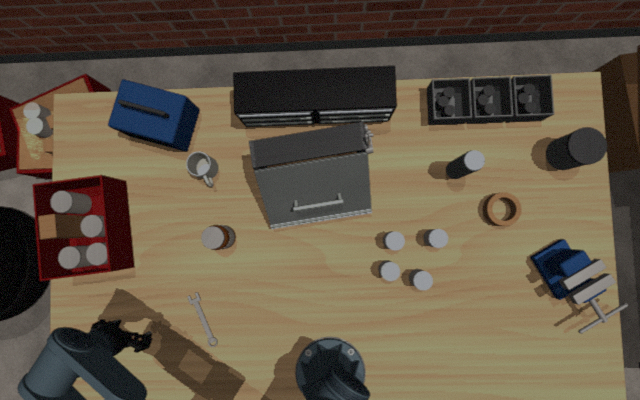

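```bash
python3 - <<'E'
from h import *
c=dict(np.load('pics/top0.png.npz')); s=dict(np.load('pics/scene0.png.npz'))
X=cloud(c);Z=cloud(s)
for u,v in [(395,241),(437,239),(390,271),(422,281),(213,237),(473,160),(70,202),(92,226),(68,258),(97,253)]:
    p=P(c,u,v); print('top',u,v,p.round(3),np.hypot(p[0],p[1]).round(3))
for u,v in [(359,105),(401,124),(358,146),(389,153),(336,336),(287,53)]:
    p=P(s,u,v); print('sc',u,v,p.round(3),np.hypot(p[0],p[1]).round(3))
# tin tops by height mask + brightness
for nm,C,Y in(('top',c,X),('scene',s,Z)):
    hsv=cv2.cvtColor(C['img'],cv2.COLOR_RGB2HSV)
    m=((Y[...,2]>0.072)&(Y[...,2]<0.09)&(Y[...,1]<-0.0)&(Y[...,0]>.2)&(Y[...,0]<.7)).astype(np.uint8)
    n,l,st,ce=cv2.connectedComponentsWithStats(m)
    for i in range(1,n):
        if st[i,4]>60: print(nm,st[i],ce[i].round(1),ray(C,*ce[i],0.08).round(4),np.median(Y[l==i],0).round(4))
cv2.imwrite('pics/crop1.png',cv2.resize(s['img'][80:190,320:440,::-1],None,fx=5,fy=5))
cv2.imwrite('pics/crop2.png',cv2.resize(c['img'][110:300,230:500,::-1],None,fx=2.9,fy=2.9))
E
```

```text
top 395 241 [ 0.429 -0.218  0.083] 0.481
top 437 239 [ 0.431 -0.351  0.077] 0.556
top 390 271 [ 0.335 -0.199  0.079] 0.39
top 422 281 [ 0.302 -0.297  0.082] 0.423
top 213 237 [0.458 0.342 0.141] 0.572
top 473 160 [ 0.66  -0.437  0.189] 0.792
top 70 202 [0.582 0.809 0.113] 0.997
top 92 226 [0.504 0.737 0.112] 0.893
top 68 258 [0.405 0.813 0.112] 0.909
top 97 253 [0.418 0.721 0.11 ] 0.834
sc 359 105 [ 0.433 -0.357  0.08 ] 0.561
sc 401 124 [ 0.303 -0.3    0.084] 0.427
sc 358 146 [ 0.428 -0.218  0.08 ] 0.481
sc 389 153 [ 0.335 -0.204  0.079] 0.392
sc 336 336 [0.456 0.338 0.141] 0.568
sc 287 53 [ 0.659 -0.447  0.187] 0.797
top [558 150  17  17  68] [564.5 159. ] [ 0.6711 -0.761   0.08  ] [ 0.6687 -0.7552  0.0827]
top [325 199  47  14 271] [348.3 205.8] [ 0.5444 -0.0754  0.08  ] [ 0.5441 -0.0774  0.081 ]
top [429 229  20  19 287] [438.3 237.8] [ 0.4347 -0.3545  0.08  ] [ 0.4345 -0.3548  0.0796]
top [386 231  19  19 282] [395.  240.3] [ 0.4307 -0.2188  0.08  ] [ 0.4312 -0.2186  0.08  ]
top [550 249  27  27  94] [559.2 260.7] [ 0.3534 -0.7226  0.08  ] [ 0.3561 -0.7135  0.0814]
top [381 262  20  19 286] [390.4 270.9] [ 0.3356 -0.2001  0.08  ] [ 0.3353 -0.1998  0.0801]
top [413 271  20  19 294] [422.9 280. ] [ 0.3047 -0.3003  0.08  ] [ 0.3046 -0.3002  0.0799]
scene [381   0  24  18  90] [392.6  10.5] [ 0.3428 -0.7175  0.08  ] [ 0.3459 -0.7107  0.0813]
scene [280  76  20  11  66] [289.9  82.3] [ 0.6522 -0.4169  0.08  ] [ 0.6513 -0.415   0.0813]
scene [350  97  20  19 281] [359.6 106.2] [ 0.4311 -0.3524  0.08  ] [ 0.4312 -0.3521  0.0799]
scene [392 116  20  19 290] [401.6 125.3] [ 0.3007 -0.2985  0.08  ] [ 0.3003 -0.2981  0.0803]
scene [349 137  20  20 300] [358.4 146.4] [ 0.427  -0.2173  0.08  ] [ 0.4273 -0.2173  0.0801]
scene [380 146  21  19 304] [390.1 154.7] [ 0.3317 -0.1986  0.08  ] [ 0.3321 -0.1984  0.0802]
scene [312 164  10  50 259] [316.5 188.3] [ 0.5399 -0.0738  0.08  ] [ 0.5396 -0.074   0.0802]
```

View pics/crop1.png

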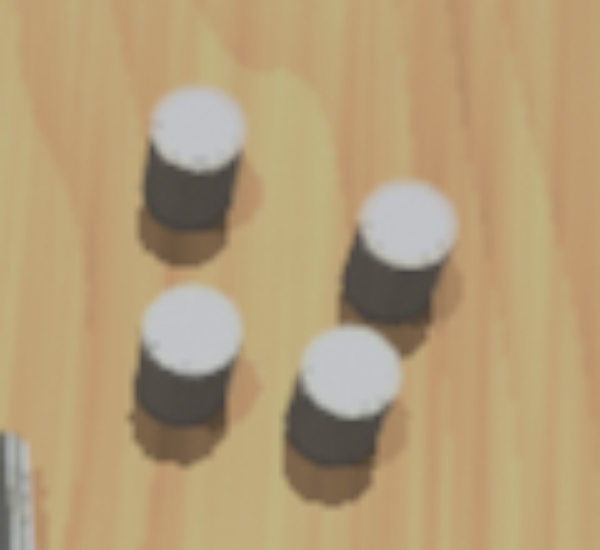

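View pics/crop2.png

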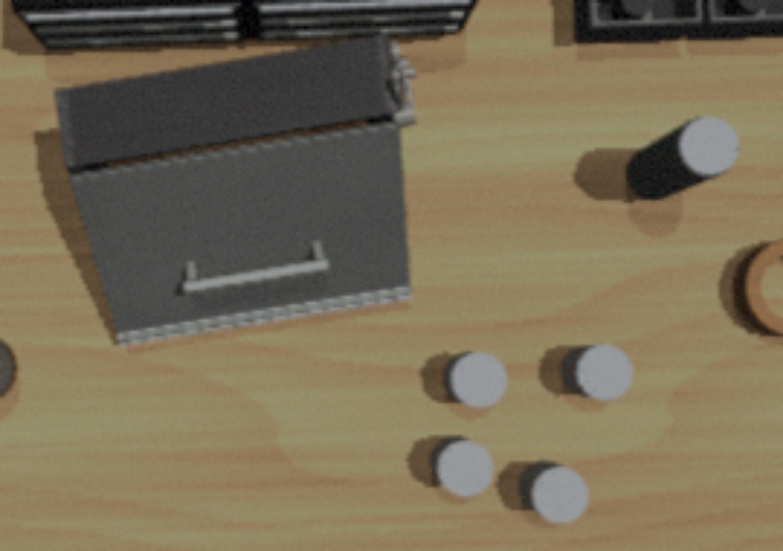

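Candidates for the tin (top view): (438,238) r≈0.56, (395,240) r≈0.48, (390,271) r≈0.39, (423,280) r≈0.42. The tall dark can at (473,160) is the wrong shape, and the cans in the red crate aren't on the open bench. All four tins are 80 mm high, so I choose (438,238), the farthest. The jar is at (213,237) on the left, which is consistent. Next is the locker pose.

```bash
python3 - <<'E'
from h import *
for n in('top','scene'):
    c=dict(np.load('pics/%s0.png.npz'%n)); Y=cloud(c)
    g=(Y[...,0]>.4)&(Y[...,0]<.9)&(abs(Y[...,1])<.3)
    R=g&(abs(Y[...,2]-.227)<.006)
    k,l,st,ce=cv2.connectedComponentsWithStats(R.astype(np.uint8)); i=1+np.argmax(st[1:,4]); p=Y[l==i]
    rc=cv2.minAreaRect(p[:,:2].astype(np.float32)); print(n,'roof',rc,p[:,2].mean(),len(p)); print(cv2.boxPoints(rc).round(4).tolist())
    # door plane points: z .05-.21 region; RANSAC-free: iterative lsq
    D=Y[g&(Y[...,2]>.07)&(Y[...,2]<.2)&(Y[...,1]>-.12)&(Y[...,1]<.12)&(Y[...,0]<.75)]
    a=None;m=np.ones(len(D),bool)
    for _ in range(15):
        A=np.c_[D[m][:,:2],np.ones(m.sum())]; a=np.linalg.lstsq(A,D[m][:,2],rcond=None)[0]
        r=D[:,2]-np.c_[D[:,:2],np.ones(len(D))]@a; m=abs(r)<max(.004,np.percentile(abs(r),60)) if _<12 else abs(r)<.004
    nrm=np.array([-a[0],-a[1],1]);nrm/=np.linalg.norm(nrm)
    print('door normal',nrm.round(4),'slope',np.degrees(np.arccos(nrm[2])),'yaw',np.degrees(np.arctan2(-nrm[1],-nrm[0])),m.sum())
    H=D[(D@nrm-a[2]*nrm[2])>.028]; 
    q=H[:,:2]; 
    print('handle n',len(H),H.mean(0).round(4),cv2.minAreaRect(q.astype(np.float32)), np.percentile(H@nrm-a[2]*nrm[2],[10,50,90]).round(4))
E
```

```text
top roof ((0.7143065929412842, 0.032768264412879944), (0.09073879569768906, 0.34845903515815735), 6.326439380645752) 0.22703729490631466 3269
[[0.6499999761581421, 0.20090000331401825], [0.6883999705314636, -0.1454000025987625], [0.7785999774932861, -0.13539999723434448], [0.7401999831199646, 0.21089999377727509]]
door normal [-0.7101 -0.0955  0.6976] slope 45.767446356601866 yaw 7.661344654066259 2910
handle n 198 [0.5469 0.0194 0.1504] ((0.5483105182647705, 0.01866745948791504), (0.014374654740095139, 0.14763379096984863), 7.009480953216553) [0.0332 0.0377 0.0412]
scene roof ((0.711470365524292, 0.03312447667121887), (0.0895366221666336, 0.3517167866230011), 5.807963848114014) 0.22672421142198124 3948
[[0.6491000056266785, 0.20350000262260437], [0.6847000122070312, -0.14640000462532043], [0.7738000154495239, -0.13729999959468842], [0.7382000088691711, 0.2125999927520752]]
door normal [-0.7083 -0.0933  0.6997] slope 45.59832886715015 yaw 7.499905552920574 3192
handle n 238 [0.5433 0.0215 0.1505] ((0.5439134240150452, 0.01874440908432007), (0.012814775109291077, 0.15190976858139038), 7.361983299255371) [0.0325 0.0374 0.0409]
```

```bash
cat >> h.py <<'E'
from scipy.spatial.transform import Rotation as Ro
PSI=np.radians(7.3); LO=np.array([.615,.028,0.])
RL=Ro.from_euler('z',PSI).as_matrix()
def L2W(p): return LO+RL@np.asarray(p,float)
def W2L(p): return RL.T@(np.asarray(p)-LO)
def bar(th):
    f=th-.488; return np.array([.060-.1472*np.cos(f),0,.215+.1472*np.sin(f)])
def Rbar(b,s=1,yaw=None): # tool x fwd tilt b deg from down; jaws in xz plane
    b=np.radians(b); x=np.array([np.sin(b),0,-np.cos(b)]); y=s*np.array([np.cos(b),0,np.sin(b)])
    return (RL if yaw is None else Ro.from_euler('z',yaw,degrees=True).as_matrix())@np.stack([x,y,np.cross(x,y)],1)
def Rtin(b,s=1,yaw=None):
    b=np.radians(b); x=np.array([np.sin(b),0,-np.cos(b)]); y=np.array([0,s,0.])
    return (RL if yaw is None else Ro.from_euler('z',yaw,degrees=True).as_matrix())@np.stack([x,y,np.cross(x,y)],1)
def now():
    o=ctrl.get_obs(); w,x,y,z=o['eef_rot']; return o,np.array(o['eef_pos']),Ro.from_quat([x,y,z,w]).as_matrix()
def delta(p,R,p2,R2): # shift in tool axes (m), total rotvec deg
    return (R.T@(np.asarray(p2)-p)).round(4),np.degrees(Ro.from_matrix(R.T@R2).as_rotvec()).round(2)
E
python3 - <<'E'
from h import *
o,p,R=now(); print(R.round(3)); 
for s in(1,-1):
  for b in (40,0):
    print('bar',s,b,delta(p,R,L2W(bar(0)),Rbar(b,s)))
  print('tin',s,delta(p,R,[.433,-.3535,.05],Rtin(45,s,-39)))
E
```

```text
[[-0.001  0.369  0.929]
 [-0.001  0.929 -0.369]
 [-1.    -0.002 -0.   ]]
bar 1 40 (array([ 0.0959, -0.3553,  0.5002]), array([ 58.47, -21.25,  36.18]))
bar 1 0 (array([ 0.0959, -0.3553,  0.5002]), array([6.105e+01, 3.000e-02, 9.000e-02]))
tin 1 (array([ 0.1925, -0.743 ,  0.5331]), array([ 16.49, -44.65,  -6.72]))
bar -1 40 (array([ 0.0959, -0.3553,  0.5002]), array([-113.24,  -41.33,  -24.28]))
bar -1 0 (array([ 0.0959, -0.3553,  0.5002]), array([-1.1895e+02, -1.1000e-01,  4.0000e-02]))
tin -1 (array([ 0.1925, -0.743 ,  0.5331]), array([-151.21,    9.43,  -62.64]))
```

Emit:
drive_tool:
  increments:
    - [-0.01,0,0,10.17,0,0,0]
    - [-0.01,0,0,10.17,0,0,0]
    - [-0.01,0,0,10.17,0,0,0]
    - [-0.01,0,0,10.17,0,0,0]
    - [-0.01,0,0,10.17,0,0,0]
    - [-0.01,0,0,10.17,0,0,0]

```text
time_s: 0.85
eef_pos: [0.2119, 0.5342, 0.302]
eef_rot: [0.53, 0.468, 0.53, -0.469]
wrist_force: [-0.4, -0.3, -0.7]
opening: 0.501
```

```bash
python3 - <<'E'
from h import *
o,p,R=now(); print(o['time_s'],p,o['q'].round(3),o['wrist_force'].round(1)); print(R.round(3))
pre=L2W(bar(0))-.12*Rbar(40)[:,0]
print(pre,delta(p,R,pre,Rbar(0)),delta(p,R,pre,Rbar(40)))
E
```

```text
0.85 [0.21191831 0.53419959 0.30203486] [0.987 0.137 1.536 0.    1.47  0.865] [-0.4 -0.3 -0.7]
[[-0.001  0.993  0.122]
 [-0.001  0.122 -0.993]
 [-1.    -0.001  0.001]]
[0.46904055 0.00930216 0.2379091 ] (array([0.0645, 0.1913, 0.5523]), array([-0.3 ,  0.05,  0.04])) (array([0.0645, 0.1913, 0.5523]), array([-0.27,  0.15, 40.04]))
```

Emit:
drive_tool:
  increments:
    - [0,0.019,0.055,0,0,0,0]
    - [0,0.019,0.055,0,0,0,0]
    - [0,0.019,0.055,0,0,0,0]
    - [0,0.019,0.055,0,0,0,0]
    - [0,0.019,0.055,0,0,0,0]
    - [0,0.019,0.055,0,0,0,0]
    - [0,0.019,0.055,0,0,0,0]
    - [0,0.019,0.055,0,0,0,0]
    - [0,0.019,0.055,0,0,0,0]
    - [0,0.019,0.055,0,0,0,0]

```text
time_s: 2.1
eef_pos: [0.4711, 0.0114, 0.3021]
eef_rot: [0.531, 0.467, 0.531, -0.467]
wrist_force: [0.5, -0.3, 0.2]
opening: 0.498
```

Emit:
drive_tool:
  increments:
    - [0,0,0,0,0,10,0]
    - [0,0,0,0,0,10,0]
    - [0,0,0,0,0,10,0]
    - [0,0,0,0,0,10,0]

```text
time_s: 2.6
eef_pos: [0.4707, 0.0133, 0.3024]
eef_rot: [0.66, 0.621, 0.337, -0.256]
wrist_force: [0.2, 0.3, -0.7]
opening: 0.499
```

```bash
python3 - <<'E'
from h import *
o,p,R=now(); print(o['time_s'],p,o['q'].round(3),o['wrist_force'].round(1)); print(R.round(3))
pre=L2W(bar(0))-.10*Rbar(40)[:,0]
print(pre,delta(p,R,pre,Rbar(40)))
snap('scene','s1.png');snap('top','t1.png')
E
```

```text
2.6 [0.47073906 0.01326825 0.30244812] [-0.489 -0.631  2.289  0.482  0.936 -0.797] [ 0.2  0.3 -0.7]
[[ 0.642  0.756  0.128]
 [ 0.082  0.098 -0.992]
 [-0.762  0.647  0.001]]
[0.4817921  0.01093567 0.22258821] (array([ 0.0678, -0.0436,  0.0036]), array([ 0.06,  0.03, -0.32]))
```

View pics/s1.png

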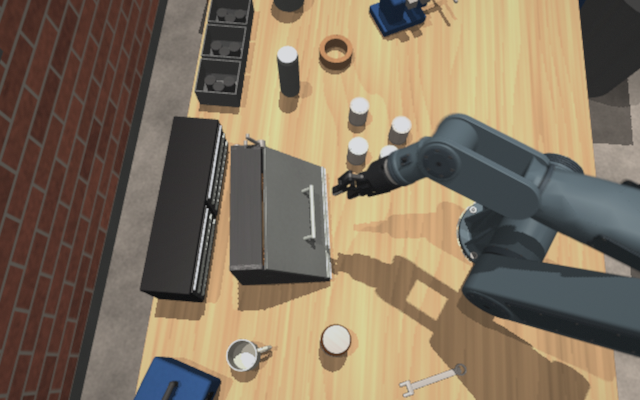

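View pics/t1.png

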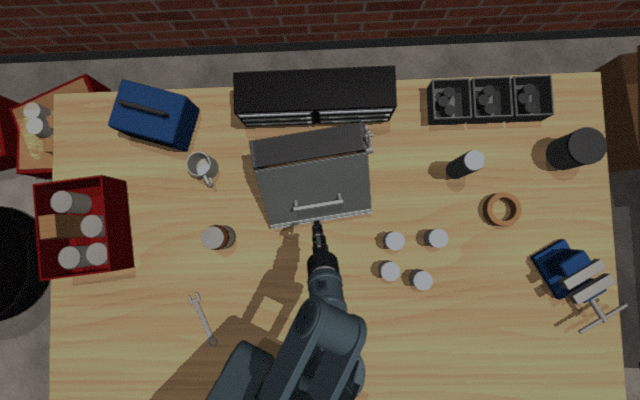

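Emit:
drive_tool:
  increments:
    - [0.017,-0.011,0.001,0,0,0,0.2]
    - [0.017,-0.011,0.001,0,0,0,0.2]
    - [0.017,-0.011,0.001,0,0,0,0.2]
    - [0.017,-0.011,0.001,0,0,0,0.2]
    - [0.02,0,0,0,0,0,0.2]
    - [0.02,0,0,0,0,0,0.2]
    - [0.02,0,0,0,0,0,0.2]

```text
time_s: 3.58
eef_pos: [0.5214, 0.0157, 0.1761]
eef_rot: [0.659, 0.62, 0.34, -0.257]
wrist_force: [0.1, 1.1, -0.3]
opening: 0.603
```

```bash
python3 - <<'E'
from h import *
o,p,R=now(); print(o['time_s'],p,o['q'].round(3),o['wrist_force'].round(1))
b=L2W(bar(0)); print(b,delta(p,R,b,Rbar(40)))
for n in('scene','top'):
    c=snap(n,n[0]+'2.png'); u,v=(310,200) if n=='scene' else (318,205)
    cv2.imwrite('pics/%s2c.png'%n[0],cv2.resize(c['img'][v-50:v+50,u-65:u+65,::-1],None,fx=5,fy=5))
E
```

```text
3.575 [0.52141435 0.01570247 0.17609946] [-0.401 -0.236  2.32   0.686  0.538 -1.035] [ 0.1  1.1 -0.3]
[0.54554984 0.01910323 0.14598377] (array([ 0.0387, -0.0006, -0.0002]), array([ 0.11, -0.1 ,  0.1 ]))
```

View pics/s2c.png

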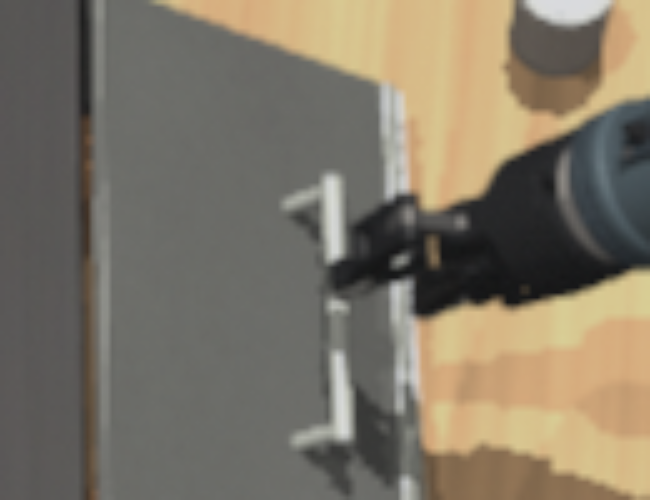

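View pics/t2c.png

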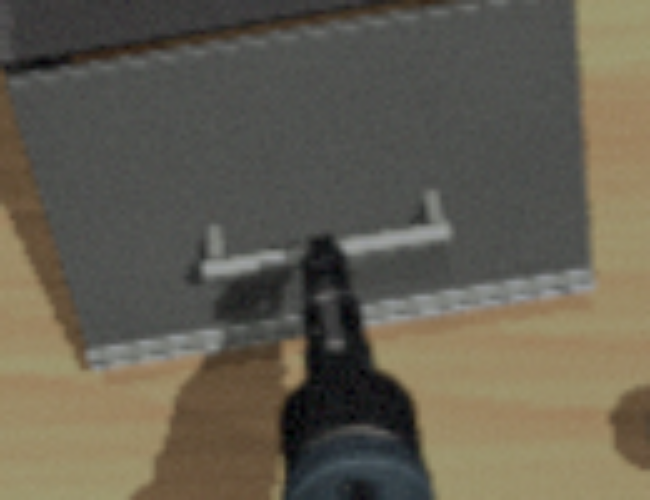

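Emit:
drive_tool:
  increments:
    - [0,0,0,0,0,-7.5,0.2]
    - [0,0,0,0,0,-7.5,0.2]
    - [0,0,0,0,0,0,0.2]

```text
time_s: 4.05
eef_pos: [0.5222, 0.0152, 0.1785]
eef_rot: [0.621, 0.57, 0.417, -0.34]
wrist_force: [1.6, 0.6, -0.4]
opening: 0.602
```

```bash
python3 - <<'E'
from h import *
o,p,R=now(); print(o['time_s'],p,o['q'].round(3),o['wrist_force'].round(1))
b=L2W(bar(0)); print(delta(p,R,b+.003*R[:,0],Rbar(25)))
E
```

```text
4.05 [0.52217874 0.01515852 0.17845276] [-0.308 -0.135  2.132  0.262  0.759 -0.594] [ 1.6  0.6 -0.4]
(array([ 0.0425,  0.0076, -0.001 ]), array([ 0.18,  0.07, -0.16]))
```

Emit:
drive_tool:
  increments:
    - [0.003,0.008,0,0,0,0,0.2]
    - [0.014,0,0,0,0,0,0.2]
    - [0.014,0,0,0,0,0,0.2]
    - [0.011,0,0,0,0,0,0.1]
    - [0,0,0,0,0,0,-1]
    - [0,0,0,0,0,0,-1]
    - [0,0,0,0,0,0,-1]
    - [0,0,0,0,0,0,-1]

```text
time_s: 5.05
eef_pos: [0.5461, 0.0188, 0.1434]
eef_rot: [0.62, 0.572, 0.416, -0.34]
wrist_force: [6.6, 4.2, -0.6]
opening: 0.114
```

```bash
cat > arc.py <<'E'
from h import *
import sys
th0,th1,b0,b1,n=map(float,sys.argv[1:6]); n=int(n)
o,p,R=now()
print(o['time_s'],p.round(4),o['q'].round(3),o['wrist_force'].round(1),o['opening'])
print('TCP in locker',W2L(p).round(4),'th est',np.round(.488+np.arctan2(W2L(p)[2]-.215,.06-W2L(p)[0]),3),'r',np.hypot(W2L(p)[2]-.215,.06-W2L(p)[0]).round(4),'tilt',np.degrees(np.arctan2(W2L(R[:,0]+LO)[0],-R[2,0])).round(1))
# offset of TCP from bar kept along tool x
off=float(sys.argv[6]) if len(sys.argv)>6 else .003
q=p;Q=R
for i in range(1,n+1):
    t=th0+(th1-th0)*i/n; b=b0+(b1-b0)*i/n
    R2=Rbar(b); p2=L2W(bar(t))+off*R2[:,0]
    d,r=delta(q,Q,p2,R2); print(round(t,3),d.round(4),r.round(1)); q,Q=p2,R2
E
python3 arc.py 0 .4 25 19 8
```

```text
5.05 [0.5461 0.0188 0.1434] [-0.282 -0.012  2.103  0.28   0.661 -0.598] [ 6.6  4.2 -0.6] 0.1136872411227168
TCP in locker [-0.0695 -0.0004  0.1434] th est -0.017 r 0.148 tilt 25.3
0.05 [-0.007   0.0004 -0.0004] [ 0.  0. -1.]
0.1 [-0.0074  0.     -0.    ] [-0.   0.  -0.8]
0.15 [-0.0074  0.0003  0.    ] [ 0.   0.  -0.8]
0.2 [-0.0073  0.0006  0.    ] [-0.  -0.  -0.8]
0.25 [-0.0073  0.0008 -0.    ] [ 0.   0.  -0.8]
0.3 [-0.0073  0.0011 -0.    ] [ 0.  -0.  -0.8]
0.35 [-0.0072  0.0014  0.    ] [-0.   0.  -0.8]
0.4 [-0.0072  0.0017  0.    ] [-0.   0.  -0.8]
```

Emit:
drive_tool:
  increments:
    - [-0.0072,0,0,0,0,-1.2,-1]
    - [-0.0074,0,0,0,0,-1.2,-1]
    - [-0.0073,0.0003,0,0,0,-1.2,-1]
    - [-0.0073,0.0006,0,0,0,-1.2,-1]
    - [-0.0073,0.0008,0,0,0,-1.2,-1]
    - [-0.0073,0.0011,0,0,0,-1.2,-1]
    - [-0.0072,0.0014,0,0,0,-1.2,-1]
    - [-0.0072,0.0017,0,0,0,-1.2,-1]

```text
time_s: 6.05
eef_pos: [0.5293, 0.0167, 0.1979]
eef_rot: [0.589, 0.534, 0.463, -0.392]
wrist_force: [3.4, 0.2, -4.5]
opening: 0.117
```

```bash
python3 arc.py .4 .9 15 1 10
```

```text
6.05 [0.5293 0.0167 0.1979] [-0.252 -0.05   1.97   0.119  0.974 -0.435] [ 3.4  0.2 -4.5] 0.11674101179564327
TCP in locker [-0.0864 -0.0004  0.1979] th est 0.372 r 0.1474 tilt 15.4
0.45 [-0.0083  0.0023 -0.0004] [ 0.   0.  -1.8]
0.5 [-0.0072  0.0016  0.    ] [-0.  -0.  -1.4]
0.55 [-0.0071  0.0017 -0.    ] [ 0.   0.  -1.4]
0.6 [-0.0071  0.0019 -0.    ] [-0.  -0.  -1.4]
0.65 [-0.007   0.0021  0.    ] [-0.   0.  -1.4]
0.7 [-0.007   0.0023 -0.    ] [ 0.   0.  -1.4]
0.75 [-0.0069  0.0025  0.    ] [ 0.  -0.  -1.4]
0.8 [-0.0068  0.0026 -0.    ] [-0.   0.  -1.4]
0.85 [-0.0068  0.0028 -0.    ] [ 0.  -0.  -1.4]
0.9 [-0.0067  0.003   0.    ] [ 0.   0.  -1.4]
```

Following well.

Emit:
drive_tool:
  increments:
    - [-0.0083,0.0022,0,0,0,-1.4,-1]
    - [-0.0072,0.0016,0,0,0,-1.4,-1]
    - [-0.0071,0.0017,0,0,0,-1.4,-1]
    - [-0.0071,0.0019,0,0,0,-1.4,-1]
    - [-0.007,0.0021,0,0,0,-1.4,-1]
    - [-0.007,0.0023,0,0,0,-1.4,-1]
    - [-0.0069,0.0025,0,0,0,-1.4,-1]
    - [-0.0068,0.0026,0,0,0,-1.4,-1]
    - [-0.0068,0.0028,0,0,0,-1.4,-1]
    - [-0.0067,0.003,0,0,0,-1.4,-1]

```text
time_s: 7.3
eef_pos: [0.539, 0.0179, 0.2697]
eef_rot: [0.536, 0.472, 0.526, -0.462]
wrist_force: [0.3, -1.5, -6.4]
opening: 0.112
```

```bash
python3 arc.py .9 1.42 1 -15 10
```

```text
7.3 [0.539  0.0179 0.2697] [-0.191  0.064  1.681  0.007  1.378 -0.32 ] [ 0.3 -1.5 -6.4] 0.11212143565019578
TCP in locker [-0.0767 -0.0004  0.2697] th est 0.869 r 0.1472 tilt 1.2
0.952 [-0.0081  0.0052 -0.0004] [ 0.  -0.  -1.8]
1.004 [-0.0068  0.0034  0.    ] [-0.   0.  -1.6]
1.056 [-0.0067  0.0036 -0.    ] [ 0.  -0.  -1.6]
1.108 [-0.0066  0.0038 -0.    ] [ 0.   0.  -1.6]
1.16 [-0.0065  0.0039  0.    ] [ 0.   0.  -1.6]
1.212 [-0.0064  0.0041  0.    ] [ 0.   0.  -1.6]
1.264 [-0.0063  0.0042  0.    ] [-0.  -0.  -1.6]
1.316 [-0.0062  0.0044 -0.    ] [-0.   0.  -1.6]
1.368 [-0.0061  0.0045 -0.    ] [-0.  -0.  -1.6]
1.42 [-0.006   0.0047 -0.    ] [ 0.  -0.  -1.6]
```

Emit:
drive_tool:
  increments:
    - [-0.0078,0.0044,0,0,0,-1.6,-1]
    - [-0.0068,0.0034,0,0,0,-1.6,-1]
    - [-0.0067,0.0036,0,0,0,-1.6,-1]
    - [-0.0066,0.0038,0,0,0,-1.6,-1]
    - [-0.0065,0.0039,0,0,0,-1.6,-1]
    - [-0.0064,0.0041,0,0,0,-1.6,-1]
    - [-0.0063,0.0042,0,0,0,-1.6,-1]
    - [-0.0062,0.0044,0,0,0,-1.6,-1]
    - [-0.0061,0.0045,0,0,0,-1.6,-1]
    - [-0.005,0.004,0,0,0,-1.6,-1]

```text
time_s: 8.55
eef_pos: [0.5839, 0.0238, 0.3307]
eef_rot: [0.466, 0.394, 0.587, -0.532]
wrist_force: [-7.7, -0.7, 1.3]
opening: 0.116
```

```bash
python3 arc.py 1.42 1.26 -15 -15 6; python3 -c "
from h import *
snap('scene','s3.png');snap('top','t3.png')"
```

```text
8.55 [0.5839 0.0238 0.3307] [-0.127  0.328  1.271 -0.067  1.795 -0.262] [-7.7 -0.7  1.3] 0.11584709116658541
TCP in locker [-3.140e-02 -2.000e-04  3.307e-01] th est 1.39 r 0.1474 tilt -15.0
1.393 [ 0.0027  0.0005 -0.0002] [ 0. -0. -0.]
1.367 [ 0.0032 -0.0023  0.    ] [0. 0. 0.]
1.34 [ 0.0032 -0.0022  0.    ] [0. 0. 0.]
1.313 [ 0.0033 -0.0021 -0.    ] [0. 0. 0.]
1.287 [ 0.0033 -0.0021  0.    ] [0. 0. 0.]
1.26 [ 0.0034 -0.002  -0.    ] [0. 0. 0.]
```

View pics/s3.png

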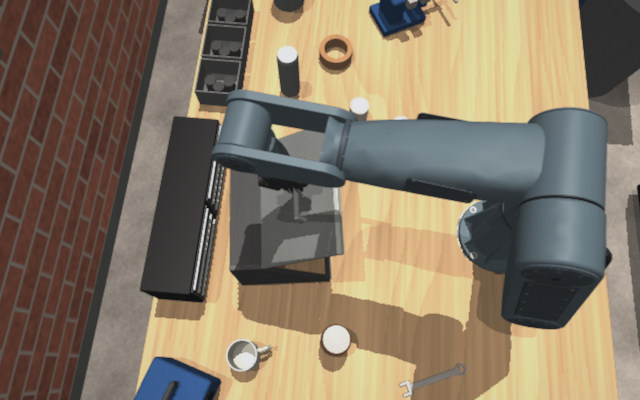

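Emit:
drive_tool:
  increments:
    - [-0.0025,0.002,0,0,0,0,-1]
    - [0,0,0,0,0,0,-1]
    - [0.0027,-0.001,0,0,0,0,-1]
    - [0.0032,-0.0022,0,0,0,0,-1]
    - [0.0032,-0.0022,0,0,0,0,-1]
    - [0.0033,-0.0021,0,0,0,0,-1]
    - [0.0033,-0.0021,0,0,0,0,-1]
    - [0,0,0,0,0,0,-1]

```text
time_s: 9.65
eef_pos: [0.5733, 0.0223, 0.3212]
eef_rot: [0.466, 0.395, 0.586, -0.532]
wrist_force: [-9.9, -1.3, 7.6]
opening: 0.114
```

```bash
python3 arc.py 1.287 1.26 -15 -15 2
```

```text
9.65 [0.5733 0.0223 0.3212] [-0.132  0.306  1.317 -0.067  1.767 -0.264] [-9.9 -1.3  7.6] 0.11422746825811414
TCP in locker [-4.210e-02 -3.000e-04  3.212e-01] th est 1.293 r 0.1473 tilt -14.8
1.273 [ 0.0055 -0.0014 -0.0003] [ 0.   0.  -0.2]
1.26 [ 0.0017 -0.001   0.    ] [0. 0. 0.]
```

Emit:
drive_tool:
  increments:
    - [0,0,0,0,0,0,-0.3]
    - [0,0,0,0,0,0,0]
    - [0,0,0,0,0,0,0.1]
    - [-0.015,0,0,0,0,0,0.1]
    - [-0.03,0,0,0,0,0,0.1]
    - [-0.04,0,0,0,0,0,0.1]
    - [-0.04,0,0,0,0,0,0.1]

```text
time_s: 10.52
eef_pos: [0.6069, 0.0267, 0.4427]
eef_rot: [0.468, 0.396, 0.586, -0.53]
wrist_force: [1.1, 0.1, -0.0]
opening: 0.553
```

```bash
python3 - <<'E'
from h import *
o,p,R=now(); print(o['time_s'],p.round(4),o['q'].round(3),o['wrist_force'].round(1),o['opening']); print(R.round(3))
snap('scene','s4.png');snap('top','t4.png')
T=np.array([.433,-.3535,.05])
print(delta(p,R,T+[0,0,.25],Rtin(0,1,-39)))
E
```

```text
10.525 [0.6069 0.0267 0.4427] [-0.119  0.357  1.017 -0.068  2.013 -0.269] [ 1.1  0.1 -0. ] 0.5533074284555197
[[-0.249  0.96   0.128]
 [-0.032  0.124 -0.992]
 [-0.968 -0.251  0.   ]]
(array([ 0.1937, -0.1781,  0.3549]), array([-43.43,  -5.53,  13.83]))
```

View pics/s4.png

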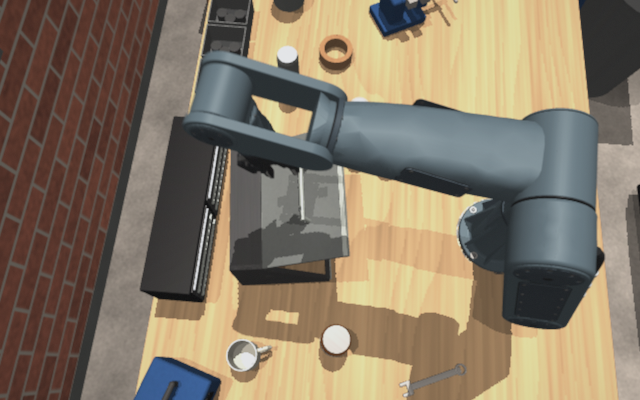

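View pics/t4.png

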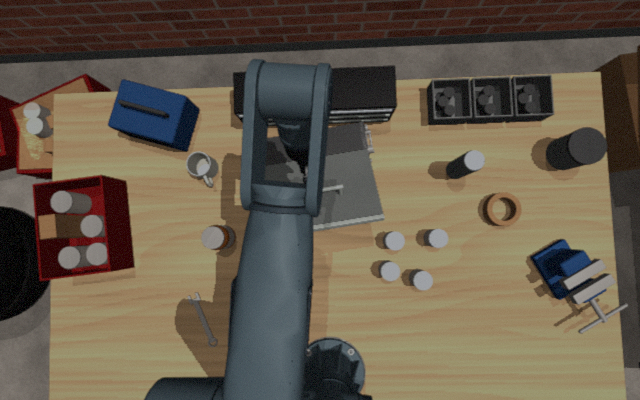

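```bash
cat > kin.py <<'E'
from h import *
from scipy.optimize import least_squares
D=[([.98667,.18148,1.60792,0,1.35383,-.2063],[.21182,.53403,.24146],None),
([.987,.137,1.536,0,1.47,.865],[.2119,.5342,.30203],[.53,.468,.53,-.469]),
([-.489,-.631,2.289,.482,.936,-.797],[.47074,.01327,.30245],[.66,.621,.337,-.256]),
([-.401,-.236,2.32,.686,.538,-1.035],[.52141,.0157,.1761],[.659,.62,.34,-.257]),
([-.308,-.135,2.132,.262,.759,-.594],[.52218,.01516,.17845],[.621,.57,.417,-.34]),
([-.282,-.012,2.103,.28,.661,-.598],[.5461,.0188,.1434],[.62,.572,.416,-.34]),
([-.191,.064,1.681,.007,1.378,-.32],[.539,.0179,.2697],[.536,.472,.526,-.462]),
([-.127,.328,1.271,-.067,1.795,-.262],[.5839,.0238,.3307],[.466,.394,.587,-.532]),
([-.119,.357,1.017,-.068,2.013,-.269],[.6069,.0267,.4427],[.468,.396,.586,-.53])]
y=lambda a:Ro.from_euler('y',a).as_matrix()
z=lambda a:Ro.from_euler('z',a).as_matrix()
def fk(q,P,s4=1,s6=1):
    a0,d0,h,a1,L1,e,L2,w,d4,Lt,f=P
    R1=z(q[0]);R2=R1@y(q[1]);R3=R2@y(q[2]);R4=R3@z(s4*q[3]);R5=R4@y(q[4]);R6=R5@z(s6*q[5])
    return R1@[a0,d0,h]+R2@[a1,0,L1]+R3@[e,0,L2]+R4@[w,d4,0]+R5@[f,0,Lt],R6
if __name__=='__main__':
  for s4 in(1,-1):
   for s6 in (1,-1):
    g=lambda P:np.concatenate([fk(q,P,s4,s6)[0]-p for q,p,r in D])
    r=least_squares(lambda P:np.r_[g(P),1e-4*P],[0,0,.3,0,.4,0,.4,0,.1,.2,0]); print(s4,s6,abs(g(r.x)).max(),r.x.round(4))
    for q,p,w in D[1:4:2]+D[-1:]:
        R=Ro.from_quat([w[1],w[2],w[3],w[0]]).as_matrix(); print((fk(q,r.x,s4,s6)[1].T@R).round(2).tolist())
E
python3 kin.py
```

```text
1 1 0.00014854830018457 [-6.000e-04  1.188e-01  3.133e-01 -2.000e-04  4.381e-01  8.440e-02
  5.145e-01  9.000e-04 -1.100e-03  3.080e-01 -1.000e-03]
[[0.0, -1.0, -0.0], [0.0, 0.0, -1.0], [1.0, 0.0, 0.0]]
[[-0.0, -1.0, -0.0], [-0.0, 0.0, -1.0], [1.0, -0.0, -0.0]]
[[-0.0, -1.0, -0.0], [0.0, 0.0, -1.0], [1.0, -0.0, 0.0]]
1 -1 0.00014854830018457 [-6.000e-04  1.188e-01  3.133e-01 -2.000e-04  4.381e-01  8.440e-02
  5.145e-01  9.000e-04 -1.100e-03  3.080e-01 -1.000e-03]
[[-0.0, 0.16, 0.99], [0.0, -0.99, 0.16], [1.0, 0.0, 0.0]]
[[0.0, 0.48, -0.88], [0.0, 0.88, 0.48], [1.0, -0.0, -0.0]]
[[-0.0, -0.86, -0.51], [0.0, 0.51, -0.86], [1.0, -0.0, 0.0]]
-1 1 0.019563753619732643 [ 0.1903  0.2935  0.1886  0.0816  0.2701  0.3351  0.4158 -0.306  -0.1726
  0.0703  0.1654]
[[0.0, -1.0, -0.0], [0.0, 0.0, -1.0], [1.0, 0.0, 0.0]]
[[-0.61, -0.25, 0.75], [-0.05, -0.93, -0.35], [0.79, -0.25, 0.56]]
[[0.04, -1.0, 0.06], [-0.12, -0.06, -0.99], [0.99, 0.03, -0.12]]
-1 -1 0.019563753619732643 [ 0.1903  0.2935  0.1886  0.0816  0.2701  0.3351  0.4158 -0.306  -0.1726
  0.0703  0.1654]
[[-0.0, 0.16, 0.99], [0.0, -0.99, 0.16], [1.0, 0.0, 0.0]]
[[0.25, -0.7, -0.67], [0.56, 0.67, -0.49], [0.79, -0.25, 0.56]]
[[-0.03, -0.89, -0.46], [-0.12, 0.46, -0.88], [0.99, 0.03, -0.12]]
```

```bash
cat >> kin.py <<'E'
PP=np.array([-6.000e-04,1.188e-01,3.133e-01,-2.000e-04,4.381e-01,8.440e-02,5.145e-01,9.000e-04,-1.100e-03,3.080e-01,-1.000e-03])
M=np.array([[0,-1,0],[0,0,-1],[1,0,0.]])
LIM=np.array([[-2.99,2.99],[-.89,2.07],[.3,2.58],[-1.14,4.28],[0,2.63],[-3.12,3.12]])
def ik(p,R,q0):
    def f(q):
        a,b=fk(q,PP); return np.r_[(a-p)*10,Ro.from_matrix((b@M).T@R).as_rotvec()]
    r=least_squares(f,np.clip(q0,LIM[:,0]+1e-3,LIM[:,1]-1e-3),bounds=(LIM[:,0],LIM[:,1])); return r.x,np.abs(r.fun).max()
def pts(q):
    a0,d0,h,a1,L1,e,L2,w,d4,Lt,f=PP
    R1=z(q[0]);R2=R1@y(q[1]);R3=R2@y(q[2])
    sh=R1@[a0,d0,h]; el=sh+R2@[a1,0,L1]; k=el+R3@[e,0,0]; wr=el+R3@[e,0,L2]
    return el,k,wr
E
python3 - <<'E'
from kin import *
T=np.array([.433,-.3535,.05])
for b in(40,50,55,60,65):
  for s in(1,-1):
    q,e=ik(L2W([.014,0,.055]),Rtin(b,s),[-.4,-.1,2.2,.5,.6,-1.5*s]); print('place',b,s,q.round(2),e.round(4),[W2L(x).round(3).tolist() for x in pts(q)])
for yaw in(-20,-39,-60):
  for b in(50,55,60):
    q,e=ik(T,Rtin(b,1,yaw),[-.9,-.1,2.2,.5,.6,-1.5]); print('pick',yaw,b,q.round(2),e.round(4))
E
```

```text
place 40 1 [-0.27  0.31  2.09  1.25  0.26 -3.12] 0.0048 [[-0.444, 0.109, 0.73], [-0.502, 0.133, 0.673], [-0.182, 0.0, 0.293]]
place 40 -1 [-0.27  0.31  2.09  1.28  0.26 -0.01] 0.0 [[-0.444, 0.109, 0.73], [-0.502, 0.133, 0.674], [-0.183, 0.0, 0.292]]
place 50 1 [-0.26  0.31  2.09  1.28  0.24 -3.12] 0.1706 [[-0.446, 0.111, 0.731], [-0.504, 0.134, 0.674], [-0.183, 0.004, 0.293]]
place 50 -1 [-0.31  0.36  2.18  2.13  0.39 -0.88] 0.0 [[-0.426, 0.094, 0.724], [-0.489, 0.123, 0.676], [-0.222, -0.001, 0.254]]
place 55 1 [-0.25  0.31  2.1   1.3   0.24 -3.12] 0.2537 [[-0.447, 0.112, 0.731], [-0.505, 0.135, 0.674], [-0.184, 0.006, 0.294]]
place 55 -1 [-0.33  0.4   2.21  2.32  0.52 -1.1 ] 0.0 [[-0.41, 0.083, 0.717], [-0.475, 0.115, 0.674], [-0.238, -0.001, 0.232]]
place 60 1 [-0.25  0.3   2.1   1.31  0.23 -3.12] 0.3369 [[-0.448, 0.112, 0.731], [-0.506, 0.135, 0.674], [-0.184, 0.007, 0.294]]
place 60 -1 [-0.35  0.45  2.23  2.44  0.66 -1.23] 0.0 [[-0.39, 0.069, 0.708], [-0.458, 0.104, 0.67], [-0.253, -0.001, 0.21]]
place 65 1 [-0.25  0.3   2.1   1.33  0.23 -3.12] 0.4201 [[-0.449, 0.113, 0.732], [-0.507, 0.136, 0.675], [-0.185, 0.008, 0.295]]
place 65 -1 [-0.36  0.52  2.24  2.51  0.81 -1.32] 0.0 [[-0.368, 0.054, 0.694], [-0.436, 0.09, 0.663], [-0.265, -0.001, 0.186]]
pick -20 50 [-1.12  0.21  2.19  1.02  0.47 -3.12] 0.2578
pick -20 55 [-1.12  0.2   2.2   1.04  0.46 -3.12] 0.3353
pick -20 60 [-1.12  0.2   2.2   1.07  0.46 -3.12] 0.4128
pick -39 50 [-1.    0.19  2.25  1.33  0.19 -3.12] 0.1995
pick -39 55 [-0.99  0.19  2.25  1.34  0.18 -3.12] 0.2827
pick -39 60 [-0.99  0.19  2.25  1.35  0.17 -3.12] 0.366
pick -60 50 [-0.9   0.21  2.24  1.65  0.   -3.12] 0.1881
pick -60 55 [-0.9   0.2   2.25  1.65  0.   -3.12] 0.2727
pick -60 60 [-0.9   0.2   2.25  1.65  0.   -3.12] 0.3572
```

```bash
python3 - <<'E'
from kin import *
T=np.array([.433,-.3535,.055])
for yaw in(0,15,30,45):
  for b in(50,55,60):
   for g in ([-1.2,.4,2.2,2.4,.5,-1.1],[-1.2,0,2.4,.3,.8,-1.5],[-1.2,.4,2.2,2.4,.5,1.1]):
    for s in (1,-1):
     q,e=ik(T,Rtin(b,s,yaw),g)
     if e<.001: print('pick',yaw,b,s,q.round(2),e.round(4),pts(q)[2].round(3))
for yaw in(-10,0,7.3,15,25):
  q,e=ik(L2W([.014,0,.055]),Rtin(55,-1,yaw),[-.4,.4,2.2,2.4,.6,-1.5]); print('place',yaw,q.round(2),e.round(4))
E
```

```text
pick 0 50 -1 [-1.36  0.37  2.15  1.26  0.91 -0.76] 0.0 [ 0.197 -0.354  0.254]
pick 0 50 -1 [-1.36  0.37  2.15  1.26  0.91 -0.76] 0.0 [ 0.197 -0.354  0.254]
pick 0 50 1 [-1.36  0.37  2.15  1.26  0.91  2.38] 0.0 [ 0.197 -0.354  0.254]
pick 0 50 -1 [-1.36  0.37  2.15  1.26  0.91 -0.76] 0.0 [ 0.197 -0.354  0.254]
pick 0 55 1 [-1.4   0.42  2.16  1.34  0.98  2.25] 0.0 [ 0.181 -0.354  0.233]
pick 0 55 -1 [-1.4   0.42  2.16  1.34  0.98 -0.89] 0.0 [ 0.181 -0.354  0.233]
pick 0 55 -1 [-1.4   0.42  2.16  1.34  0.98 -0.89] 0.0 [ 0.181 -0.354  0.233]
pick 0 55 1 [-1.4   0.42  2.16  1.34  0.98  2.25] 0.0 [ 0.181 -0.354  0.233]
pick 0 55 -1 [-1.4   0.42  2.16  1.34  0.98 -0.89] 0.0 [ 0.181 -0.354  0.233]
pick 0 60 1 [-1.44  0.48  2.17  1.41  1.06  2.15] 0.0 [ 0.166 -0.354  0.21 ]
pick 0 60 -1 [-1.44  0.48  2.17  1.41  1.06 -0.99] 0.0 [ 0.166 -0.354  0.21 ]
pick 0 60 -1 [-1.44  0.48  2.17  1.41  1.06 -0.99] 0.0 [ 0.166 -0.354  0.21 ]
pick 0 60 1 [-1.44  0.48  2.17  1.41  1.06  2.15] 0.0 [ 0.166 -0.354  0.21 ]
pick 0 60 -1 [-1.44  0.48  2.17  1.41  1.06 -0.99] 0.0 [ 0.166 -0.354  0.21 ]
pick 15 50 -1
[... 2296 characters left out ...]
  1.68  0.78  1.47 -0.91] 0.0 [ 0.255 -0.532  0.233]
pick 45 55 1 [-1.33  0.67  1.68  0.78  1.47  2.23] 0.0 [ 0.255 -0.532  0.233]
pick 45 60 1 [-1.35  0.72  1.66  0.82  1.53  2.19] 0.0 [ 0.245 -0.542  0.211]
pick 45 60 -1 [-1.35  0.72  1.66  0.82  1.53 -0.95] 0.0 [ 0.245 -0.542  0.211]
pick 45 60 -1 [-1.35  0.72  1.66  0.82  1.53 -0.95] 0.0 [ 0.245 -0.542  0.211]
pick 45 60 1 [-1.35  0.72  1.66  0.82  1.53  2.19] 0.0 [ 0.245 -0.542  0.211]
place -10 [-0.12  0.41  2.19  3.25  0.42 -1.64] 0.0
place 0 [-0.24  0.4   2.21  2.67  0.45 -1.28] 0.0
place 7.3 [-0.33  0.4   2.21  2.32  0.52 -1.1 ] 0.0
place 15 [-0.41  0.41  2.19  2.03  0.6  -0.96] 0.0
place 25 [-0.49  0.43  2.14  1.73  0.72 -0.86] 0.0
```

```bash
cat > plan.py <<'E'
from kin import *
from scipy.spatial.transform import Slerp
def plan(wps,p=None,R=None,q=None,show=True):
    o,p0,R0=now(); p=p0 if p is None else p; R=R0 if R is None else R; q=np.array(o['q']) if q is None else q
    for (p2,R2,n) in wps:
        S=Slerp([0,1],Ro.from_matrix([R,R2])); a,Ra=p,R; print('--> ',np.round(p2,3))
        for i in range(1,n+1):
            b=p+(np.asarray(p2)-p)*i/n; Rb=S(i/n).as_matrix()
            d,r=delta(a,Ra,b,Rb); q2,e=ik(b,Rb,q); dq=abs(q2-q)/.125/np.array([2.57,2.57,3.01,3.14,3.14,3.14])
            if show: print((d+0).round(4).tolist()+(r+0).round(2).tolist(),'rate',dq.max().round(2),'e',e.round(3),q2.round(2) if i in(n,n//2) else '', pts(q2)[2].round(2) if i==n else '')
            a,Ra,q=b,Rb,q2
        p,R=np.asarray(p2,float),R2
    return p,R,q
E
python3 - <<'E'
from plan import *
T=np.array([.433,-.3535,.055]); Rp=Rtin(55,-1,30); x=Rp[:,0]
g=T+.008*x; pre=g-.10*x
plan([(np.array([.50,-.20,.45]),now()[2],6),(pre+[0,0,.16],Rp,16),(pre,Rp,5)])
print(g)
E
```

```text
-->  [ 0.5  -0.2   0.45]
[0.005, -0.0222, 0.0352, 0.0, 0.0, 0.0] rate 0.19 e 0.0  
[0.005, -0.0222, 0.0352, 0.0, 0.0, 0.0] rate 0.2 e 0.0  
[0.005, -0.0222, 0.0352, 0.0, 0.0, 0.0] rate 0.2 e 0.0 [-0.31  0.23  1.16 -0.11  1.97 -0.47] 
[0.005, -0.0222, 0.0352, 0.0, 0.0, 0.0] rate 0.21 e 0.0  
[0.005, -0.0222, 0.0352, 0.0, 0.0, 0.0] rate 0.22 e 0.0  
[0.005, -0.0222, 0.0352, 0.0, 0.0, 0.0] rate 0.22 e 0.0 [-0.51  0.16  1.24 -0.16  1.93 -0.68] [ 0.57 -0.19  0.75]
-->  [ 0.368 -0.391  0.268]
[0.0134, -0.0067, 0.0108, 3.52, 3.53, 2.74] rate 0.2 e 0.0  
[0.0124, -0.0066, 0.012, 3.52, 3.53, 2.74] rate 0.21 e 0.0  
[0.0113, -0.0064, 0.0131, 3.52, 3.53, 2.74] rate 0.21 e 0.0  
[0.0102, -0.0061, 0.0141, 3.52, 3.53, 2.74] rate 0.21 e 0.0  
[0.009, -0.0056, 0.0151, 3.52, 3.53, 2.74] rate 0.21 e 0.0  
[0.0078, -0.0051, 0.0159, 3.52, 3.53, 2.74] rate 0.21 e 0.0  
[0.0066, -0.0044, 0.0167, 3.52, 3.53, 2.74] rate 0.21 e 0.0  
[0.0053, -0.0037, 0.0173, 3.52, 3.53, 2.74] rate 0.21 e 0.0 [-1.05  0.08  1.55  0.38  1.75 -0.6 ] 
[0.0041, -0.0028, 0.0178, 3.52, 3.53, 2.74] rate 0.2 e 0.0  
[0.0029, -0.0019,
[... 203 characters left out ...]
, 2.74] rate 0.18 e 0.0  
[-0.0016, 0.0025, 0.0182, 3.52, 3.53, 2.74] rate 0.17 e 0.0  
[-0.0026, 0.0037, 0.0179, 3.52, 3.53, 2.74] rate 0.16 e 0.0  
[-0.0034, 0.005, 0.0174, 3.52, 3.53, 2.74] rate 0.15 e 0.0 [-1.51  0.22  1.79  0.83  1.66 -0.62] [ 0.15 -0.52  0.45]
-->  [ 0.368 -0.391  0.108]
[0.0184, 0.0, 0.0262, 0.0, 0.0, 0.0] rate 0.15 e 0.0  
[0.0184, 0.0, 0.0262, 0.0, 0.0, 0.0] rate 0.16 e 0.0 [-1.51  0.32  1.82  0.82  1.57 -0.72] 
[0.0184, 0.0, 0.0262, 0.0, 0.0, 0.0] rate 0.17 e 0.0  
[0.0184, 0.0, 0.0262, 0.0, 0.0, 0.0] rate 0.18 e 0.0  
[0.0184, 0.0, 0.0262, 0.0, 0.0, 0.0] rate 0.19 e 0.0 [-1.51  0.49  1.83  0.83  1.45 -0.85] [ 0.15 -0.52  0.29]
[ 0.43867525 -0.35022339  0.05041139]
```

Emit:
drive_tool:
  increments:
    - [0.005,-0.0222,0.0352,0,0,0,0.5]
    - [0.005,-0.0222,0.0352,0,0,0,0.5]
    - [0.005,-0.0222,0.0352,0,0,0,1]
    - [0.005,-0.0222,0.0352,0,0,0,1]
    - [0.005,-0.0222,0.0352,0,0,0,1]
    - [0.005,-0.0222,0.0352,0,0,0,1]

```text
time_s: 11.38
eef_pos: [0.4973, -0.2013, 0.4451]
eef_rot: [0.467, 0.396, 0.586, -0.531]
wrist_force: [-0.7, 0.4, -0.2]
opening: 0.997
```

```bash
python3 - <<'E'
from plan import *
T=np.array([.433,-.3535,.055]); Rp=Rtin(55,-1,30); x=Rp[:,0]
g=T+.008*x; pre=g-.10*x
plan([(pre+[0,0,.16],Rp,10)])
for n in('scene','top'): snap(n,n[0]+'5.png')
E
```

```text
-->  [ 0.368 -0.391  0.268]
[0.021, -0.0103, 0.0172, 5.6, 5.66, 4.44] rate 0.32 e 0.0  
[0.0184, -0.01, 0.0201, 5.6, 5.66, 4.44] rate 0.33 e 0.0  
[0.0155, -0.0092, 0.0227, 5.6, 5.66, 4.44] rate 0.34 e 0.0  
[0.0125, -0.008, 0.025, 5.6, 5.66, 4.44] rate 0.34 e 0.0  
[0.0094, -0.0063, 0.0268, 5.6, 5.66, 4.44] rate 0.33 e 0.0 [-1.05  0.08  1.55  0.37  1.75 -0.6 ] 
[0.0062, -0.0042, 0.028, 5.6, 5.66, 4.44] rate 0.32 e 0.0  
[0.0032, -0.0018, 0.0288, 5.6, 5.66, 4.44] rate 0.31 e 0.0  
[0.0003, 0.0009, 0.029, 5.6, 5.66, 4.44] rate 0.29 e 0.0  
[-0.0024, 0.0038, 0.0287, 5.6, 5.66, 4.44] rate 0.27 e 0.0  
[-0.0048, 0.0069, 0.0278, 5.6, 5.66, 4.44] rate 0.25 e 0.0 [-1.51  0.22  1.79  0.83  1.66 -0.62] [ 0.15 -0.52  0.45]
```

View pics/t5.png

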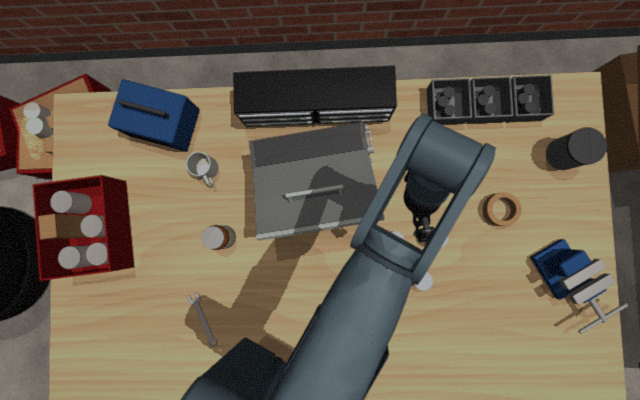

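Door holds itself open (handle at ~(315,190)). Continue to the tin.

Emit:
drive_tool:
  increments:
    - [0.021,-0.0103,0.0172,5.6,5.66,4.44,1]
    - [0.0184,-0.01,0.0201,5.6,5.66,4.44,1]
    - [0.0155,-0.0092,0.0227,5.6,5.66,4.44,1]
    - [0.0125,-0.008,0.025,5.6,5.66,4.44,1]
    - [0.0094,-0.0063,0.0268,5.6,5.66,4.44,1]
    - [0.0062,-0.0042,0.028,5.6,5.66,4.44,1]
    - [0.0032,-0.0018,0.0288,5.6,5.66,4.44,1]
    - [0.0003,0.0009,0.029,5.6,5.66,4.44,1]
    - [-0.0024,0.0038,0.0287,5.6,5.66,4.44,1]
    - [-0.0048,0.0069,0.0278,5.6,5.66,4.44,1]

```text
time_s: 12.72
eef_pos: [0.3684, -0.3909, 0.2675]
eef_rot: [0.077, 0.922, 0.245, -0.289]
wrist_force: [0.3, -1.1, -0.2]
opening: 1.002
```

```bash
python3 - <<'E'
from plan import *
T=np.array([.433,-.3535,.055]); Rp=Rtin(55,-1,30); x=Rp[:,0]
g=T+.008*x; pre=g-.10*x
plan([(pre,Rp,5)])
E
```

```text
-->  [ 0.368 -0.391  0.108]
[0.0181, 0.0, 0.0263, -0.02, -0.03, -0.03] rate 0.14 e 0.0  
[0.0182, 0.0, 0.0263, -0.02, -0.03, -0.03] rate 0.16 e 0.0 [-1.51  0.32  1.82  0.82  1.57 -0.72] 
[0.0182, 0.0, 0.0263, -0.02, -0.03, -0.03] rate 0.17 e 0.0  
[0.0182, 0.0, 0.0263, -0.02, -0.03, -0.03] rate 0.18 e 0.0  
[0.0182, 0.0, 0.0263, -0.02, -0.03, -0.03] rate 0.19 e 0.0 [-1.51  0.49  1.83  0.83  1.45 -0.85] [ 0.15 -0.52  0.29]
```

Emit:
drive_tool:
  increments:
    - [0.0182,0,0.0263,0,0,0,1]
    - [0.0182,0,0.0263,0,0,0,1]
    - [0.0182,0,0.0263,0,0,0,1]
    - [0.0182,0,0.0263,0,0,0,1]
    - [0.0182,0,0.0263,0,0,0,1]
    - [0,0,0,0,0,0,1]

```text
time_s: 13.48
eef_pos: [0.368, -0.389, 0.1062]
eef_rot: [0.076, 0.921, 0.248, -0.29]
wrist_force: [-0.0, -0.1, 0.6]
opening: 1.003
```

```bash
python3 - <<'E'
from plan import *
T=np.array([.433,-.3535,.055]); Rp=Rtin(55,-1,30); x=Rp[:,0]
g=T+.008*x; o,p,R=now(); print(o['time_s'],delta(p,R,g,Rp),o['wrist_force'])
for n,u,v in(('scene',375,115),('top',425,245)):
    c=snap(n,n[0]+'6.png'); cv2.imwrite('pics/%s6c.png'%n[0],cv2.resize(c['img'][v-60:v+60,u-75:u+75,::-1],None,fx=5,fy=5))
E
```

```text
13.475 (array([ 0.098 ,  0.002 , -0.0003]), array([-0.16, -0.11,  0.18])) [-3.06201037e-04 -8.81417149e-02  5.50513349e-01]
```

View pics/s6c.png

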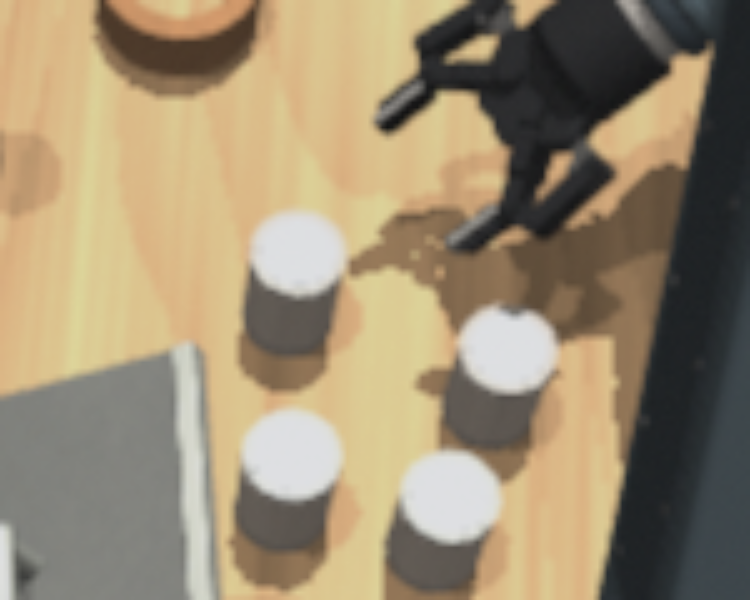

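View pics/t6c.png

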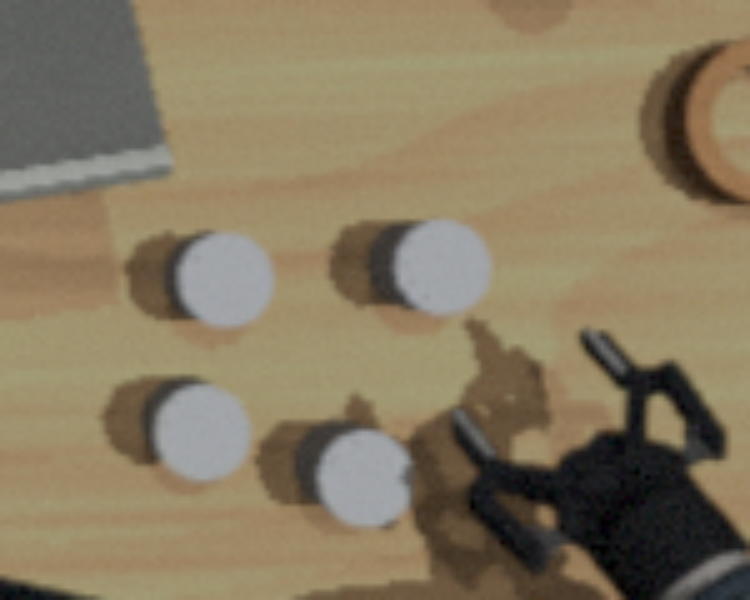

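Emit:
drive_tool:
  increments:
    - [0.018,0.002,0,0,0,0,1]
    - [0.02,0,0,0,0,0,1]
    - [0.02,0,0,0,0,0,1]
    - [0.02,0,0,0,0,0,1]
    - [0.02,0,0,0,0,0,1]
    - [0,0,0,0,0,0,1]

```text
time_s: 14.32
eef_pos: [0.4391, -0.3503, 0.0504]
eef_rot: [0.077, 0.921, 0.248, -0.29]
wrist_force: [0.9, -0.7, 0.8]
opening: 0.999
```

```bash
python3 - <<'E'
from plan import *
T=np.array([.433,-.3535,.055]); Rp=Rtin(55,-1,30); x=Rp[:,0]
g=T+.008*x; o,p,R=now(); print(o['time_s'],delta(p,R,g,Rp),o['wrist_force'])
for n,u,v in(('scene',375,115),('top',425,245)):
    c=snap(n,n[0]+'7.png'); cv2.imwrite('pics/%s7c.png'%n[0],cv2.resize(c['img'][v-60:v+60,u-75:u+75,::-1],None,fx=5,fy=5))
E
```

```text
14.325 (array([-0.0003, -0.0002,  0.0002]), array([-0.01, -0.04,  0.18])) [ 0.89322721 -0.68532966  0.83189102]
```

View pics/t7c.png

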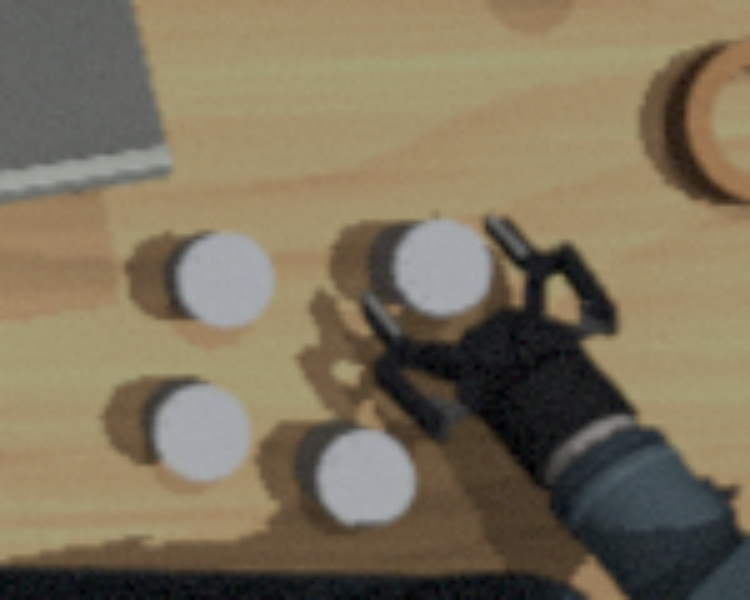

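Emit:
drive_tool:
  increments:
    - [0,0,0,0,0,0,0]
    - [0,0,0,0,0,0,-0.5]
    - [0,0,0,0,0,0,-1]
    - [0,0,0,0,0,0,-1]
    - [0,0,0,0,0,0,-1]
    - [-0.0057,0,-0.0082,0,0,0,-1]
    - [-0.0057,0,-0.0082,0,0,0,-1]
    - [0,0,0,0,0,0,-1]

```text
time_s: 15.42
eef_pos: [0.4385, -0.3526, 0.0722]
eef_rot: [0.079, 0.921, 0.247, -0.291]
wrist_force: [-0.1, 0.8, -4.0]
opening: 0.679
```

```bash
python3 - <<'E'
from plan import *
o,p,R=now(); print(o['time_s'],p,o['wrist_force'].round(2),o['torque'].round(2),o['opening'])
for n,u,v in(('scene',375,115),('top',425,245)):
    c=snap(n,n[0]+'8.png'); cv2.imwrite('pics/%s8c.png'%n[0],cv2.resize(c['img'][v-60:v+60,u-75:u+75,::-1],None,fx=5,fy=5))
E
```

```text
15.425 [ 0.43850371 -0.3526054   0.07222793] [-0.14  0.84 -4.02] [-0.31  0.61  0.03] 0.6792618975131437
```

View pics/s8c.png

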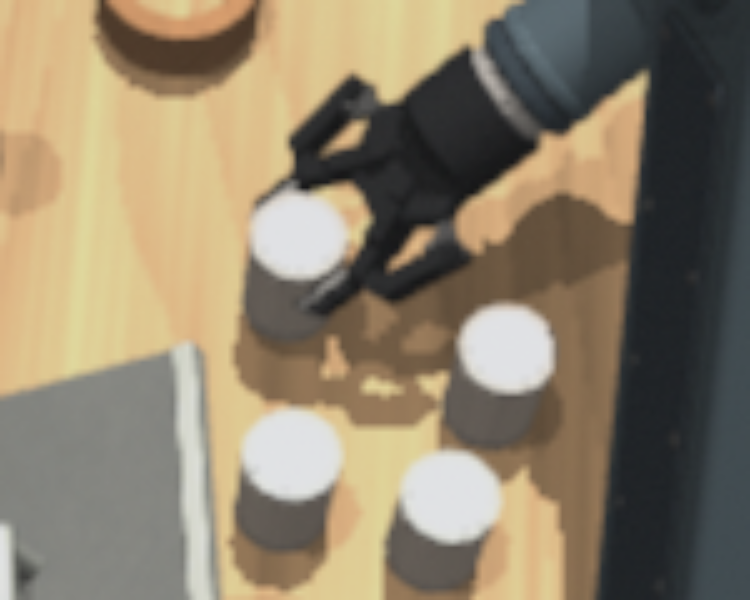

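```bash
cat >> plan.py <<'E'
def panel(th=1.28):
    a=th-.801; S=np.linspace(0,.234,25); Y=np.linspace(-.166,.166,25)
    return np.array([L2W([.06-s*np.cos(a),yy,.215+s*np.sin(a)]) for s in S for yy in Y])
def segd(a,b,X):
    t=np.clip(((X-a)@(b-a))/((b-a)@(b-a)),0,1); return np.linalg.norm(X-a-t[:,None]*(b-a),axis=1).min()
def clear(p,R,q,X):
    el,k,w=pts(q); return dict(tool=segd(w,p-R[:,0]*.06,X).round(3),fore=segd(k,w,X).round(3),up=segd(pts(q)[0],k,X).round(3))
E
cat > pl2.py <<'E'
from plan import *
X=panel(); Z0=.0504
o,p,R=now(); q=np.array(o['q'])
def wp(l,bot,yaw): # tin centre locker xy, tin bottom height
    Rr=Rtin(55,-1,yaw); t=L2W([l[0],l[1],0]); x=Rr[:,0]
    return np.array([t[0]+.008*x[0],t[1]+.008*x[1],Z0+bot]),Rr
W=[(p+[0,0,.12],R,4),(*wp((-.17,-.12),.14,40),8),(*wp((-.16,-.03),.085,25),6),(*wp((-.05,0),.075,15),6),(*wp((.015,0),.03,15),4),(*wp((.015,0),.0,15),4)]
for w in W:
    p,R,q=plan([w],p,R,q,show=True); print('   CLEAR',clear(p,R,q,X),q.round(2),pts(q)[2].round(2),W2L(p).round(3))
E
python3 pl2.py
```

```text
-->  [ 0.438 -0.352  0.192]
[-0.0172, 0.0, -0.0246, 0.0, 0.0, 0.0] rate 0.2 e 0.0  
[-0.0172, 0.0, -0.0246, 0.0, 0.0, 0.0] rate 0.19 e 0.0 [-1.37  0.43  1.86  0.91  1.39 -0.76] 
[-0.0172, 0.0, -0.0246, 0.0, 0.0, 0.0] rate 0.18 e 0.0  
[-0.0172, 0.0, -0.0246, 0.0, 0.0, 0.0] rate 0.17 e 0.0 [-1.37  0.32  1.85  0.9   1.46 -0.66] [ 0.22 -0.48  0.37]
   CLEAR {'tool': np.float64(0.259), 'fore': np.float64(0.378), 'up': np.float64(0.479)} [-1.37  0.32  1.85  0.9   1.46 -0.66] [ 0.22 -0.48  0.37] [-0.224 -0.355  0.192]
-->  [ 0.467 -0.108  0.19 ]
[0.0151, -0.0246, -0.0104, -0.71, 0.01, -1.02] rate 0.14 e 0.0  
[0.0155, -0.0242, -0.0107, -0.71, 0.01, -1.02] rate 0.13 e 0.0  
[0.0159, -0.0238, -0.011, -0.71, 0.01, -1.02] rate 0.13 e 0.0  
[0.0163, -0.0234, -0.0113, -0.71, 0.01, -1.02] rate 0.12 e 0.0 [-1.26  0.17  2.05  0.91  1.42 -0.69] 
[0.0168, -0.0229, -0.0116, -0.71, 0.01, -1.02] rate 0.11 e 0.0  
[0.0172, -0.0225, -0.0119, -0.71, 0.01, -1.02] rate 0.12 e 0.0  
[0.0176, -0.022, -0.0121, -0.71, 0.01, -1.02] rate 0.13 e 0.0  
[0.018, -0.0215, -0.0124, -0.71, 0.01, -1.02] rate 0.15 e 0.0 [-
[... 1844 characters left out ...]
.57 -0.85] [ 0.39 -0.03  0.26]
   CLEAR {'tool': np.float64(0.1), 'fore': np.float64(0.103), 'up': np.float64(0.489)} [-0.39  0.34  2.18  1.95  0.57 -0.85] [ 0.39 -0.03  0.26] [0.021 0.001 0.08 ]
-->  [0.636 0.032 0.05 ]
[0.0043, 0.0, 0.0061, 0.0, 0.0, 0.0] rate 0.08 e 0.0  
[0.0043, 0.0, 0.0061, 0.0, 0.0, 0.0] rate 0.08 e 0.0 [-0.39  0.39  2.17  2.    0.58 -0.91] 
[0.0043, 0.0, 0.0061, 0.0, 0.0, 0.0] rate 0.08 e 0.0  
[0.0043, 0.0, 0.0061, 0.0, 0.0, 0.0] rate 0.07 e 0.0 [-0.39  0.43  2.17  2.05  0.6  -0.97] [ 0.39 -0.03  0.23]
   CLEAR {'tool': np.float64(0.124), 'fore': np.float64(0.116), 'up': np.float64(0.462)} [-0.39  0.43  2.17  2.05  0.6  -0.97] [ 0.39 -0.03  0.23] [0.021 0.001 0.05 ]
```

Emit:
drive_tool:
  increments:
    - [-0.0172,0,-0.0246,0,0,0,-1]
    - [-0.0172,0,-0.0246,0,0,0,-1]
    - [-0.0172,0,-0.0246,0,0,0,-1]
    - [-0.0172,0,-0.0246,0,0,0,-1]
    - [0.0151,-0.0246,-0.0104,-0.71,0,-1.02,-1]
    - [0.0155,-0.0242,-0.0107,-0.71,0,-1.02,-1]
    - [0.0159,-0.0238,-0.011,-0.71,0,-1.02,-1]
    - [0.0163,-0.0234,-0.0113,-0.71,0,-1.02,-1]
    - [0.0168,-0.0229,-0.0116,-0.71,0,-1.02,-1]
    - [0.0172,-0.0225,-0.0119,-0.71,0,-1.02,-1]

```text
time_s: 16.77
eef_pos: [0.4596, -0.168, 0.1904]
eef_rot: [0.097, 0.903, 0.307, -0.285]
wrist_force: [-0.4, 0.2, -3.4]
opening: 0.687
```

Emit:
drive_tool:
  increments:
    - [0.0176,-0.022,-0.0121,-0.71,0,-1.02,-1]
    - [0.018,-0.0215,-0.0124,-0.71,0,-1.02,-1]
    - [0,0,0,0,0,0,-1]

```text
time_s: 17.15
eef_pos: [0.4663, -0.1059, 0.1898]
eef_rot: [0.102, 0.896, 0.327, -0.283]
wrist_force: [0.4, -0.6, -2.7]
opening: 0.686
```

```bash
sed -i 's/^W=.*/W=[(*wp((-.16,-.03),.085,25),6),(*wp((-.05,0),.075,15),6)]/' pl2.py; python3 pl2.py; python3 -c "
from h import *
print(now()[0]['opening'],now()[0]['wrist_force'])
snap('scene','s9.png');snap('top','t9.png')"
```

```text
-->  [ 0.466 -0.019  0.135]
[0.0128, -0.011, 0.0021, 1.43, 0.0, 2.07] rate 0.14 e 0.0  
[0.0124, -0.0114, 0.0024, 1.43, 0.0, 2.07] rate 0.14 e 0.0  
[0.012, -0.0118, 0.0027, 1.43, 0.0, 2.07] rate 0.14 e 0.0 [-1.04 -0.05  2.36  1.07  1.2  -0.66] 
[0.0115, -0.0122, 0.003, 1.43, 0.0, 2.07] rate 0.15 e 0.0  
[0.0111, -0.0125, 0.0033, 1.43, 0.0, 2.07] rate 0.15 e 0.0  
[0.0106, -0.0128, 0.0036, 1.43, 0.0, 2.07] rate 0.16 e 0.0 [-0.95 -0.1   2.5   1.24  1.02 -0.67] [ 0.24 -0.13  0.31]
   CLEAR {'tool': np.float64(0.154), 'fore': np.float64(0.247), 'up': np.float64(0.555)} [-0.95 -0.1   2.5   1.24  1.02 -0.67] [ 0.24 -0.13  0.31] [-0.154 -0.028  0.135]
-->  [0.572 0.023 0.125]
[0.0165, 0.001, -0.0095, 0.96, 0.0, 1.37] rate 0.25 e 0.0  
[0.0165, 0.0004, -0.0095, 0.96, 0.0, 1.37] rate 0.25 e 0.0  
[0.0165, -0.0001, -0.0095, 0.96, 0.0, 1.37] rate 0.24 e 0.0 [-0.71 -0.01  2.43  1.47  0.8  -0.65] 
[0.0165, -0.0007, -0.0095, 0.96, 0.0, 1.37] rate 0.23 e 0.0  
[0.0165, -0.0012, -0.0095, 0.96, 0.0, 1.37] rate 0.22 e 0.0  
[0.0164, -0.0018, -0.0095, 0.96, 0.0, 1.37] rate 0.21 e 0.0 [-0.5   0.09  2.34  1.71  0.6  -0.67] [ 0.33 -0.04  0.3 ]
   CLEAR {'tool': np.float64(0.101), 'fore': np.float64(0.147), 'up': np.float64(0.558)} [-0.5   0.09  2.34  1.71  0.6  -0.67] [ 0.33 -0.04  0.3 ] [-0.044  0.001  0.125]
0.6857221206810881 [ 0.36990426 -0.60249323 -2.67697519]
```

View pics/s9.png

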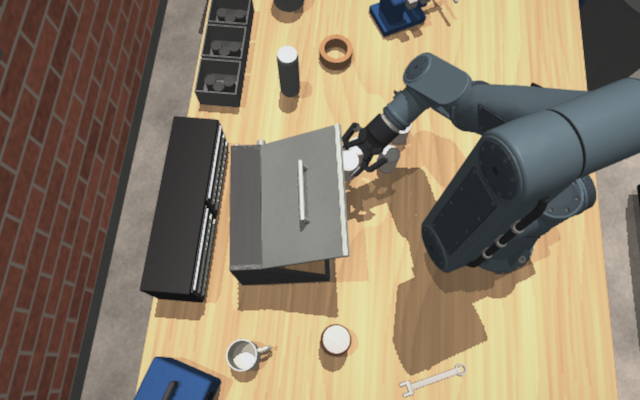

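View pics/t9.png

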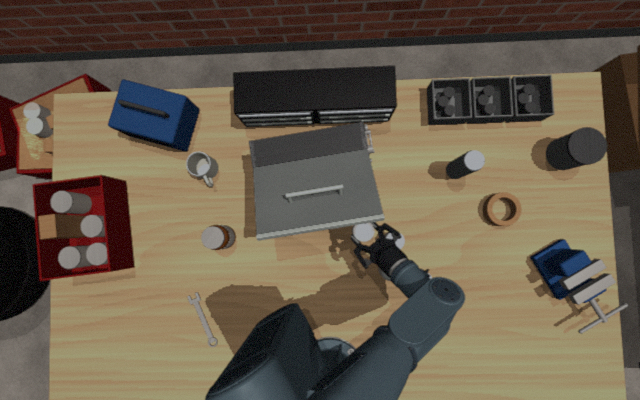

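Emit:
drive_tool:
  increments:
    - [0.0128,-0.011,0.0021,1.43,0,2.07,-1]
    - [0.0124,-0.0114,0.0024,1.43,0,2.07,-1]
    - [0.012,-0.0118,0.0027,1.43,0,2.07,-1]
    - [0.0115,-0.0122,0.003,1.43,0,2.07,-1]
    - [0.0111,-0.0125,0.0033,1.43,0,2.07,-1]
    - [0.0106,-0.0128,0.0036,1.43,0,2.07,-1]
    - [0,0,0,0,0,0,-1]

```text
time_s: 18.12
eef_pos: [0.4663, -0.0211, 0.1353]
eef_rot: [0.065, 0.931, 0.206, -0.294]
wrist_force: [-0.6, 0.9, -1.7]
opening: 0.688
```

```bash
sed -i 's/^W=.*/W=[(*wp((-.05,0),.075,15),6)]/' pl2.py; python3 pl2.py; python3 - <<'E'
from h import *
c=snap('scene','s10.png');snap('top','t10.png')
cv2.imwrite('pics/s10c.png',cv2.resize(c['img'][100:300,210:440,::-1],None,fx=3,fy=3))
# carton check: points inside locker, z .09-.12
for n in('s10','t10'):
    C=dict(np.load('pics/%s.png.npz'%n)); Y=cloud(C); L=(Y-LO)@RL
    m=(L[...,0]>-.12)&(L[...,0]<.13)&(abs(L[...,1])<.155)&(L[...,2]<.14)
    print(n,m.sum(),[ (L[m&(abs(L[...,2]-h)<.006)].mean(0).round(3).tolist(),(m&(abs(L[...,2]-h)<.006)).sum()) for h in(.0,.05,.11)])
E
```

```text
-->  [0.572 0.023 0.125]
[0.0165, 0.0007, -0.0096, 0.95, 0.01, 1.35] rate 0.24 e 0.0  
[0.0166, 0.0001, -0.0096, 0.95, 0.01, 1.35] rate 0.25 e 0.0  
[0.0166, -0.0004, -0.0096, 0.95, 0.01, 1.35] rate 0.24 e 0.0 [-0.71 -0.01  2.43  1.47  0.8  -0.65] 
[0.0165, -0.001, -0.0096, 0.95, 0.01, 1.35] rate 0.23 e 0.0  
[0.0165, -0.0015, -0.0096, 0.95, 0.01, 1.35] rate 0.22 e 0.0  
[0.0165, -0.0021, -0.0095, 0.95, 0.01, 1.35] rate 0.22 e 0.0 [-0.5   0.09  2.34  1.71  0.6  -0.67] [ 0.33 -0.04  0.3 ]
   CLEAR {'tool': np.float64(0.101), 'fore': np.float64(0.147), 'up': np.float64(0.558)} [-0.5   0.09  2.34  1.71  0.6  -0.67] [ 0.33 -0.04  0.3 ] [-0.044  0.001  0.125]
s10 438 [([-0.059, 0.123, -0.0], np.int64(320)), ([-0.11, 0.135, 0.048], np.int64(70)), ([nan, nan, nan], np.int64(0))]
t10 0 [([nan, nan, nan], np.int64(0)), ([nan, nan, nan], np.int64(0)), ([nan, nan, nan], np.int64(0))]<stdin>:8: RuntimeWarning: Mean of empty slice.
  ret = um.true_divide(
```

View pics/s10c.png

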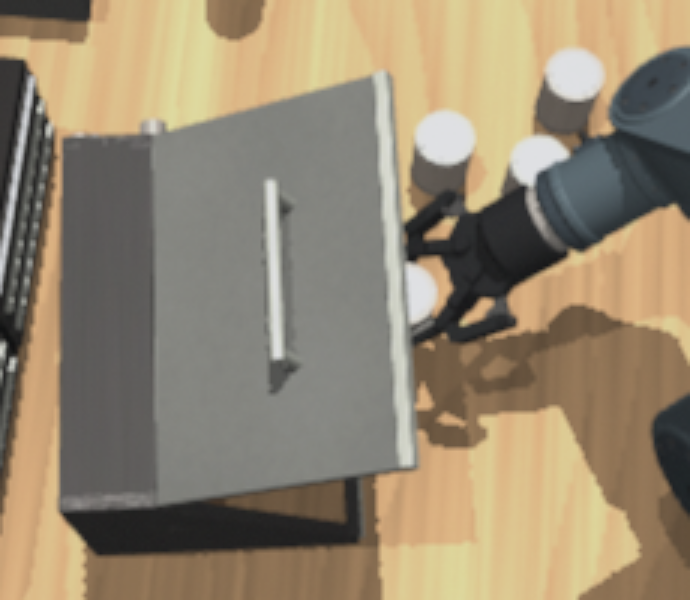

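Emit:
drive_tool:
  increments:
    - [0.0165,0.0007,-0.0096,0.95,0,1.35,-1]
    - [0.0165,0.0001,-0.0096,0.95,0,1.35,-1]
    - [0.0165,-0.0004,-0.0096,0.95,0,1.35,-1]
    - [0.0165,-0.001,-0.0096,0.95,0,1.35,-1]
    - [0.0165,-0.0015,-0.0096,0.95,0,1.35,-1]
    - [0.0165,-0.0021,-0.0096,0.95,0,1.35,-1]
    - [0,0,0,0,0,0,-1]

```text
time_s: 19.1
eef_pos: [0.5739, 0.0221, 0.1271]
eef_rot: [0.04, 0.946, 0.124, -0.297]
wrist_force: [0.5, 0.8, -2.4]
opening: 0.689
```

```bash
sed -i 's/^W=.*/W=[(*wp((.015,0),.03,15),5),(*wp((.015,0),.0,15),5)]/' pl2.py; python3 pl2.py
```

```text
-->  [0.636 0.032 0.08 ]
[0.0156, 0.0014, 0.0005, 0.03, -0.02, -0.01] rate 0.16 e 0.0  
[0.0156, 0.0014, 0.0005, 0.03, -0.02, -0.01] rate 0.16 e 0.0 [-0.45  0.2   2.28  1.82  0.58 -0.75] 
[0.0156, 0.0014, 0.0005, 0.03, -0.02, -0.01] rate 0.15 e 0.0  
[0.0156, 0.0014, 0.0005, 0.03, -0.02, -0.01] rate 0.15 e 0.0  
[0.0156, 0.0014, 0.0005, 0.03, -0.02, -0.01] rate 0.14 e 0.0 [-0.39  0.34  2.18  1.95  0.57 -0.85] [ 0.39 -0.03  0.26]
   CLEAR {'tool': np.float64(0.1), 'fore': np.float64(0.103), 'up': np.float64(0.489)} [-0.39  0.34  2.18  1.95  0.57 -0.85] [ 0.39 -0.03  0.26] [0.021 0.001 0.08 ]
-->  [0.636 0.032 0.05 ]
[0.0034, 0.0, 0.0049, 0.0, 0.0, 0.0] rate 0.07 e 0.0  
[0.0034, 0.0, 0.0049, 0.0, 0.0, 0.0] rate 0.06 e 0.0 [-0.39  0.38  2.18  1.99  0.58 -0.9 ] 
[0.0034, 0.0, 0.0049, 0.0, 0.0, 0.0] rate 0.06 e 0.0  
[0.0034, 0.0, 0.0049, 0.0, 0.0, 0.0] rate 0.06 e 0.0  
[0.0034, 0.0, 0.0049, 0.0, 0.0, 0.0] rate 0.06 e 0.0 [-0.39  0.43  2.17  2.05  0.6  -0.97] [ 0.39 -0.03  0.23]
   CLEAR {'tool': np.float64(0.124), 'fore': np.float64(0.116), 'up': np.float64(0.462)} [-0.39  0.43  2.17  2.05  0.6  -0.97] [ 0.39 -0.03  0.23] [0.021 0.001 0.05 ]
```

Emit:
drive_tool:
  increments:
    - [0.0156,0.0014,0.0005,0,0,0,-1]
    - [0.0156,0.0014,0.0005,0,0,0,-1]
    - [0.0156,0.0014,0.0005,0,0,0,-1]
    - [0.0156,0.0014,0.0005,0,0,0,-1]
    - [0.0156,0.0014,0.0005,0,0,0,-1]
    - [0.0034,0,0.0049,0,0,0,-1]
    - [0.0034,0,0.0049,0,0,0,-1]
    - [0.0034,0,0.0049,0,0,0,-1]
    - [0.0034,0,0.0049,0,0,0,-1]

```text
time_s: 20.23
eef_pos: [0.6343, 0.0314, 0.0555]
eef_rot: [0.04, 0.946, 0.124, -0.298]
wrist_force: [0.3, 0.7, -2.6]
opening: 0.684
```

```bash
sed -i 's/^W=.*/W=[(*wp((.015,0),.0,15),4)]/' pl2.py; python3 pl2.py; python3 -c "
from h import *
print(now()[0]['opening'],now()[0]['wrist_force'])
c=snap('scene','s11.png');snap('top','t11.png')"
```

```text
-->  [0.636 0.032 0.05 ]
[0.0011, 0.0001, 0.0008, 0.01, -0.01, -0.02] rate 0.01 e 0.0  
[0.0011, 0.0001, 0.0008, 0.01, -0.01, -0.02] rate 0.01 e 0.0 [-0.39  0.42  2.17  2.04  0.59 -0.97] 
[0.0011, 0.0001, 0.0008, 0.01, -0.01, -0.02] rate 0.01 e 0.0  
[0.0011, 0.0001, 0.0008, 0.01, -0.01, -0.02] rate 0.01 e 0.0 [-0.39  0.43  2.17  2.05  0.6  -0.97] [ 0.39 -0.03  0.23]
   CLEAR {'tool': np.float64(0.124), 'fore': np.float64(0.116), 'up': np.float64(0.462)} [-0.39  0.43  2.17  2.05  0.6  -0.97] [ 0.39 -0.03  0.23] [0.021 0.001 0.05 ]
0.684049865389709 [ 0.33750603  0.73916198 -2.61167551]
```

View pics/s11.png

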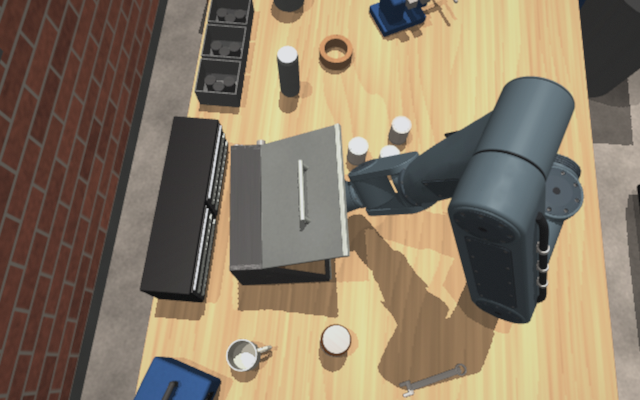

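Emit:
drive_tool:
  increments:
    - [0.0008,0,0.0011,0,0,0,-1]
    - [0.0008,0,0.0011,0,0,0,-1]
    - [0.0008,0,0.0011,0,0,0,-1]
    - [0,0,0,0,0,0,-1]

```text
time_s: 20.82
eef_pos: [0.635, 0.0316, 0.0522]
eef_rot: [0.04, 0.946, 0.124, -0.297]
wrist_force: [-0.3, 0.1, 1.2]
opening: 0.683
```

Emit:
drive_tool:
  increments:
    - [0.0006,0,0.0008,0,0,0,-1]
    - [0,0,0,0,0,0,-1]

```text
time_s: 21.08
eef_pos: [0.6355, 0.0317, 0.0522]
eef_rot: [0.04, 0.946, 0.124, -0.296]
wrist_force: [-4.4, 0.4, 8.1]
opening: 0.682
```

Emit:
drive_tool:
  increments:
    - [0,0,0,0,0,0,0.5]
    - [0,0,0,0,0,0,0.8]
    - [0,0,0,0,0,0,0.8]
    - [-0.008,0,0,0,0,0,0.8]
    - [-0.015,0,0,0,0,0,0.8]
    - [-0.02,0,0,0,0,0,0.8]
    - [-0.02,0,0,0,0,0,0.8]
    - [-0.02,0,0,0,0,0,0.8]
    - [-0.015,0,0,0,0,0,0.8]
    - [0,0,0,0,0,0,0.8]

```text
time_s: 22.32
eef_pos: [0.5566, 0.0106, 0.1074]
eef_rot: [0.04, 0.946, 0.123, -0.298]
wrist_force: [-0.2, 0.4, -0.1]
opening: 0.901
```

```bash
sed -i 's/^W=.*/W=[(*wp((-.16,-.03),.085,25),6),(*wp((-.2,-.15),.16,40),6)]/' pl2.py; python3 pl2.py; python3 -c "
from h import *
print(now()[0]['opening'],now()[0]['wrist_force'])"
```

```text
-->  [ 0.466 -0.019  0.135]
[-0.0157, 0.0009, 0.0053, -0.95, -0.01, -1.39] rate 0.26 e 0.0  
[-0.0157, 0.0005, 0.0053, -0.95, -0.01, -1.39] rate 0.23 e 0.0  
[-0.0157, 0.0, 0.0053, -0.95, -0.01, -1.39] rate 0.22 e 0.0 [-0.74  0.01  2.45  1.48  0.82 -0.7 ] 
[-0.0157, -0.0005, 0.0053, -0.95, -0.01, -1.39] rate 0.21 e 0.0  
[-0.0157, -0.0009, 0.0053, -0.95, -0.01, -1.39] rate 0.21 e 0.0  
[-0.0156, -0.0014, 0.0053, -0.95, -0.01, -1.39] rate 0.21 e 0.0 [-0.95 -0.1   2.5   1.24  1.02 -0.67] [ 0.24 -0.13  0.31]
   CLEAR {'tool': np.float64(0.154), 'fore': np.float64(0.247), 'up': np.float64(0.555)} [-0.95 -0.1   2.5   1.24  1.02 -0.67] [ 0.24 -0.13  0.31] [-0.154 -0.028  0.135]
-->  [ 0.441 -0.142  0.21 ]
[-0.0174, 0.0167, -0.0031, -1.43, 0.0, -2.05] rate 0.22 e 0.0  
[-0.018, 0.0162, -0.0027, -1.43, 0.0, -2.05] rate 0.2 e 0.0  
[-0.0185, 0.0156, -0.0023, -1.43, 0.0, -2.05] rate 0.19 e 0.0 [-1.11 -0.08  2.36  1.03  1.26 -0.65] 
[-0.0191, 0.015, -0.0019, -1.43, 0.0, -2.05] rate 0.18 e 0.0  
[-0.0196, 0.0143, -0.0015, -1.43, 0.0, -2.05] rate 0.17 e 0.0  
[-0.0201, 0.0136, -0.0012, -1.43, 0.0, -2.05] rate 0.17 e 0.0 [-1.2  -0.    2.18  0.9   1.46 -0.67] [ 0.25 -0.3   0.39]
   CLEAR {'tool': np.float64(0.118), 'fore': np.float64(0.292), 'up': np.float64(0.511)} [-1.2  -0.    2.18  0.9   1.46 -0.67] [ 0.25 -0.3   0.39] [-0.194 -0.146  0.21 ]
0.9014262816315419 [-0.2153737   0.41535006 -0.13631483]
```

Emit:
drive_tool:
  increments:
    - [-0.0157,0.0009,0.0053,-0.95,0,-1.39,0.8]
    - [-0.0157,0.0005,0.0053,-0.95,0,-1.39,0.8]
    - [-0.0157,0,0.0053,-0.95,0,-1.39,0.8]
    - [-0.0157,-0.0005,0.0053,-0.95,0,-1.39,0.8]
    - [-0.0157,-0.0009,0.0053,-0.95,0,-1.39,0.8]
    - [-0.0157,-0.0014,0.0053,-0.95,0,-1.39,0.8]

```text
time_s: 23.08
eef_pos: [0.466, -0.0192, 0.1349]
eef_rot: [0.065, 0.931, 0.208, -0.293]
wrist_force: [-0.1, -0.2, 1.1]
opening: 0.903
```

Emit:
drive_tool:
  increments:
    - [-0.0174,0.0167,-0.0031,-1.43,0,-2.05,0.4]
    - [-0.018,0.0162,-0.0027,-1.43,0,-2.05,0.4]
    - [-0.0185,0.0156,-0.0023,-1.43,0,-2.05,0.4]
    - [-0.0191,0.015,-0.0019,-1.43,0,-2.05,0.4]
    - [-0.0196,0.0143,-0.0015,-1.43,0,-2.05,0.1]
    - [-0.0201,0.0136,-0.0012,-1.43,0,-2.05,0.1]

```text
time_s: 23.82
eef_pos: [0.4412, -0.1424, 0.21]
eef_rot: [0.103, 0.896, 0.328, -0.282]
wrist_force: [0.2, -0.4, 0.1]
opening: 0.553
```

```bash
python3 - <<'E'
from plan import *
o=now()[0]; print(o['time_s'],o['wrist_force'].round(1))
c=snap('scene','s12.png');t=snap('top','t12.png')
cv2.imwrite('pics/s12c.png',cv2.resize(c['img'][100:300,210:410,::-1],None,fx=3,fy=3))
# handle now
for n,C in(('s',c),('t',t)):
    Y=cloud(C); L=(Y-LO)@RL
    a=1.28-.801; u=np.array([-np.cos(a),0,np.sin(a)]); nn=np.array([np.sin(a),0,np.cos(a)])
    rel=L-np.array([.06,0,.215]); h=rel@nn; m=(h>.025)&(h<.06)&(abs(rel@u-.14)<.03)&(abs(L[...,1])<.1)
    print(n,m.sum(),L[m].mean(0).round(4)); d=(abs(h)<.03)&(rel@u>.03)&(rel@u<.22)&(abs(L[...,1])<.15)&~m
    A=np.c_[L[d][:,0],np.ones(d.sum())]; k=np.linalg.lstsq(A,L[d][:,2],rcond=None)[0]; print(' slope deg',np.degrees(np.arctan(-k[0])),'theta',np.arctan(-k[0])+.801)
# path to bar at th=1.28, from right side above
W=[]
E
```

```text
23.825 [ 0.2 -0.4  0.1]
s 328 [-0.0467  0.0026  0.3224]
 slope deg 27.132636925566874 theta 1.2745538490993336
t 291 [-0.0442 -0.001   0.3225]
 slope deg 27.007748472851134 theta 1.2723741344017228
```

View pics/s12.png

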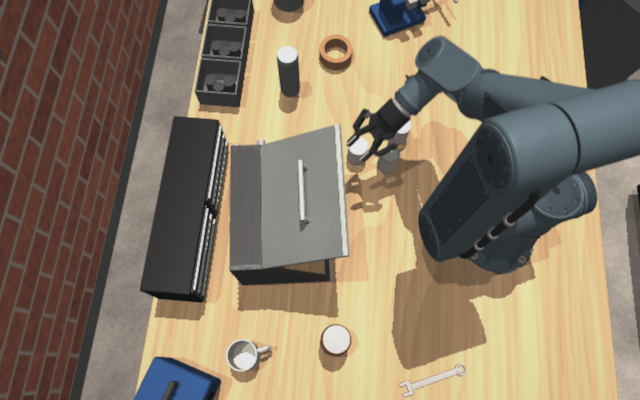

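```bash
cat > pl3.py <<'E'
from plan import *
X=panel(1.275)
o,p,R=now(); q=np.array(o['q']); Rb=Rbar(-15); b=L2W(bar(1.277))+.003*Rb[:,0]
W=[(np.array([.46,-.24,.42]),Rb,12),(b-.12*Rb[:,0],Rb,7),(b-.03*Rb[:,0],Rb,4)]
for w in W:
    p,R,q=plan([w],p,R,q); print('   CLEAR',clear(p,R,q,X),q.round(2),W2L(p).round(3))
E
python3 pl3.py
```

```text
-->  [ 0.46 -0.24  0.42]
[-0.0132, 0.0071, -0.012, -3.85, -4.78, -3.37] rate 0.23 e 0.0  
[-0.0146, 0.007, -0.0104, -3.85, -4.78, -3.37] rate 0.22 e 0.0  
[-0.0158, 0.0068, -0.0086, -3.85, -4.78, -3.37] rate 0.22 e 0.0  
[-0.0168, 0.0063, -0.0068, -3.85, -4.78, -3.37] rate 0.22 e 0.0  
[-0.0176, 0.0057, -0.005, -3.85, -4.78, -3.37] rate 0.22 e 0.0  
[-0.0183, 0.0049, -0.0031, -3.85, -4.78, -3.37] rate 0.22 e 0.0 [-0.89  0.01  1.7   0.38  1.67 -0.56] 
[-0.0187, 0.004, -0.0013, -3.85, -4.78, -3.37] rate 0.23 e 0.0  
[-0.019, 0.0029, 0.0005, -3.85, -4.78, -3.37] rate 0.23 e 0.0  
[-0.019, 0.0017, 0.0023, -3.85, -4.78, -3.37] rate 0.23 e 0.0  
[-0.0188, 0.0004, 0.0039, -3.85, -4.78, -3.37] rate 0.24 e 0.0  
[-0.0184, -0.001, 0.0054, -3.85, -4.78, -3.37] rate 0.24 e 0.0  
[-0.0178, -0.0025, 0.0068, -3.85, -4.78, -3.37] rate 0.25 e 0.0 [-0.6   0.12  1.34 -0.18  1.87 -0.77] [ 0.54 -0.23  0.72]
   CLEAR {'tool': np.float64(0.177), 'fore': np.float64(0.387), 'up': np.float64(0.483)} [-0.6   0.12  1.34 -0.18  1.87 -0.77] [-0.188 -0.246  0.42 ]
-->  [0.602 0.026 0.432]
[-0.0082, 0.0236, -0.0352
[... 406 characters left out ...]
, 0.0] rate 0.19 e 0.0 [-0.12  0.35  1.05 -0.07  2.   -0.27] [0.68 0.04 0.73]
   CLEAR {'tool': np.float64(0.219), 'fore': np.float64(0.365), 'up': np.float64(0.424)} [-0.12  0.35  1.05 -0.07  2.   -0.27] [-0.013  0.     0.432]
-->  [0.579 0.023 0.346]
[0.0225, 0.0, 0.0, 0.0, 0.0, 0.0] rate 0.16 e 0.0  
[0.0225, 0.0, 0.0, 0.0, 0.0, 0.0] rate 0.15 e 0.0 [-0.12  0.32  1.16 -0.07  1.91 -0.27] 
[0.0225, 0.0, 0.0, 0.0, 0.0, 0.0] rate 0.14 e 0.0  
[0.0225, 0.0, 0.0, 0.0, 0.0, 0.0] rate 0.13 e 0.0 [-0.13  0.31  1.27 -0.07  1.82 -0.26] [0.66 0.03 0.64]
   CLEAR {'tool': np.float64(0.131), 'fore': np.float64(0.323), 'up': np.float64(0.447)} [-0.13  0.31  1.27 -0.07  1.82 -0.26] [-0.037  0.     0.346]
```

Emit:
drive_tool:
  increments:
    - [-0.0132,0.0071,-0.012,-3.85,-4.78,-3.37,0.1]
    - [-0.0146,0.007,-0.0104,-3.85,-4.78,-3.37,0.1]
    - [-0.0158,0.0068,-0.0086,-3.85,-4.78,-3.37,0.1]
    - [-0.0168,0.0063,-0.0068,-3.85,-4.78,-3.37,0.1]
    - [-0.0176,0.0057,-0.005,-3.85,-4.78,-3.37,0.1]
    - [-0.0183,0.0049,-0.0031,-3.85,-4.78,-3.37,0.1]
    - [-0.0187,0.004,-0.0013,-3.85,-4.78,-3.37,0.1]
    - [-0.019,0.0029,0.0005,-3.85,-4.78,-3.37,0.1]
    - [-0.019,0.0017,0.0023,-3.85,-4.78,-3.37,0.1]
    - [-0.0188,0.0004,0.0039,-3.85,-4.78,-3.37,0.1]

```text
time_s: 25.18
eef_pos: [0.4569, -0.2207, 0.3831]
eef_rot: [0.417, 0.499, 0.565, -0.507]
wrist_force: [0.9, -0.5, 0.4]
opening: 0.549
```

Emit:
drive_tool:
  increments:
    - [-0.0184,-0.001,0.0054,-3.85,-4.78,-3.37,0.1]
    - [-0.0178,-0.0025,0.0068,-3.85,-4.78,-3.37,0.1]
    - [-0.0082,0.0236,-0.0352,0,0,0,0.1]
    - [-0.0082,0.0236,-0.0352,0,0,0,0.1]
    - [-0.0082,0.0236,-0.0352,0,0,0,0.1]
    - [-0.0082,0.0236,-0.0352,0,0,0,0.1]
    - [-0.0082,0.0236,-0.0352,0,0,0,0.1]
    - [-0.0082,0.0236,-0.0352,0,0,0,0.1]
    - [-0.0082,0.0236,-0.0352,0,0,0,0.1]
    - [0,0,0,0,0,0,0.1]

```text
time_s: 26.42
eef_pos: [0.6017, 0.0328, 0.4295]
eef_rot: [0.465, 0.392, 0.591, -0.531]
wrist_force: [0.6, -1.4, 0.0]
opening: 0.548
```

```bash
sed -i 's/^W=.*/W=[(b-.025*Rb[:,0],Rb,4),(b,Rb,2)]/' pl3.py; python3 pl3.py
```

```text
-->  [0.577 0.023 0.341]
[0.0231, -0.0003, 0.0017, 0.1, -0.05, 0.06] rate 0.16 e 0.0  
[0.0231, -0.0003, 0.0017, 0.1, -0.05, 0.06] rate 0.15 e 0.0 [-0.12  0.33  1.17 -0.07  1.9  -0.26] 
[0.0231, -0.0004, 0.0017, 0.1, -0.05, 0.06] rate 0.15 e 0.0  
[0.0231, -0.0004, 0.0016, 0.1, -0.05, 0.06] rate 0.14 e 0.0 [-0.13  0.31  1.28 -0.07  1.81 -0.26] [0.66 0.03 0.64]
   CLEAR {'tool': np.float64(0.126), 'fore': np.float64(0.32), 'up': np.float64(0.448)} [-0.13  0.31  1.28 -0.07  1.81 -0.26] [-0.038  0.     0.341]
-->  [0.571 0.022 0.317]
[0.0125, 0.0, 0.0, 0.0, 0.0, 0.0] rate 0.07 e 0.0 [-0.13  0.31  1.3  -0.07  1.79 -0.26] 
[0.0125, 0.0, 0.0, 0.0, 0.0, 0.0] rate 0.07 e 0.0 [-0.13  0.31  1.33 -0.07  1.76 -0.26] [0.65 0.03 0.62]
   CLEAR {'tool': np.float64(0.101), 'fore': np.float64(0.304), 'up': np.float64(0.452)} [-0.13  0.31  1.33 -0.07  1.76 -0.26] [-0.044  0.     0.317]
```

Emit:
drive_tool:
  increments:
    - [0.0231,-0.0003,0.0017,0.1,0,0,0.1]
    - [0.0231,-0.0003,0.0017,0.1,0,0,0.1]
    - [0.0231,-0.0004,0.0017,0.1,0,0,0.1]
    - [0.0231,-0.0004,0.0017,0.1,0,0,0.1]
    - [0.0125,0,0,0,0,0,0.1]
    - [0.0125,0,0,0,0,0,0.1]
    - [0,0,0,0,0,0,-1]
    - [0,0,0,0,0,0,-1]
    - [0,0,0,0,0,0,-1]
    - [0,0,0,0,0,0,-1]

```text
time_s: 27.68
eef_pos: [0.5708, 0.0186, 0.3191]
eef_rot: [0.463, 0.396, 0.586, -0.534]
wrist_force: [1.0, -0.2, 0.4]
opening: 0.114
```

```bash
python3 arc.py 1.277 1.60 -15 -25 10
```

```text
27.675 [0.5708 0.0186 0.3191] [-0.139  0.304  1.324 -0.067  1.767 -0.265] [ 1.  -0.2  0.4] 0.11422648656515963
TCP in locker [-0.045  -0.0037  0.3191] th est 1.269 r 0.1479 tilt -15.0
1.309 [-0.0017  0.0035 -0.0037] [-0.3 -0.1 -1. ]
1.342 [-0.004   0.0025  0.    ] [ 0. -0. -1.]
1.374 [-0.004   0.0025 -0.    ] [ 0.  0. -1.]
1.406 [-0.004   0.0026 -0.    ] [-0. -0. -1.]
1.438 [-0.0039  0.0026 -0.    ] [-0.  0. -1.]
1.471 [-0.0039  0.0027 -0.    ] [-0.  0. -1.]
1.503 [-0.0038  0.0028 -0.    ] [ 0.  0. -1.]
1.535 [-0.0038  0.0028  0.    ] [-0.  0. -1.]
1.568 [-0.0038  0.0029 -0.    ] [ 0.  0. -1.]
1.6 [-0.0037  0.0029 -0.    ] [-0. -0. -1.]
```

Emit:
drive_tool:
  increments:
    - [-0.003,0.0028,0,0,0,-1,-1]
    - [-0.004,0.0025,0,0,0,-1,-1]
    - [-0.004,0.0025,0,0,0,-1,-1]
    - [-0.004,0.0026,0,0,0,-1,-1]
    - [-0.0039,0.0026,0,0,0,-1,-1]
    - [-0.0039,0.0027,0,0,0,-1,-1]
    - [-0.0038,0.0028,0,0,0,-1,-1]
    - [-0.0038,0.0028,0,0,0,-1,-1]

```text
time_s: 28.68
eef_pos: [0.5987, 0.0223, 0.3414]
eef_rot: [0.422, 0.352, 0.614, -0.566]
wrist_force: [-6.9, -0.6, 4.4]
opening: 0.106
```

```bash
python3 arc.py 1.535 1.60 -23 -25 2
```

```text
28.675 [0.5987 0.0223 0.3414] [-0.113  0.465  1.097 -0.099  1.977 -0.255] [-6.9 -0.6  4.4] 0.10634119269573859
TCP in locker [-0.0169 -0.0036  0.3414] th est 1.512 r 0.1479 tilt -23.5
1.567 [-0.003   0.0054 -0.0036] [-0.3 -0.2 -0.5]
1.6 [-0.0037  0.0029  0.    ] [-0. -0. -1.]
```

Emit:
drive_tool:
  increments:
    - [-0.0034,0.0045,0,0,0,-0.5,-1]
    - [-0.0035,0.0029,0,0,0,-0.5,-1]
    - [0,0,0,0,0,0,-1]

```text
time_s: 29.05
eef_pos: [0.608, 0.0235, 0.3468]
eef_rot: [0.418, 0.347, 0.617, -0.57]
wrist_force: [-10.1, 0.1, 10.7]
opening: 0.112
```

```bash
python3 arc.py 1.6 1.60 -25 -25 1; python3 - <<'E'
from h import *
for n in('scene','top'):
    C=snap(n,n[0]+'13.png'); Y=cloud(C); L=(Y-LO)@RL
    a=1.59-.801; u=np.array([-np.cos(a),0,np.sin(a)]); nn=np.array([np.sin(a),0,np.cos(a)])
    rel=L-np.array([.06,0,.215]); h=rel@nn; d=(abs(h)<.02)&(rel@u>.02)&(rel@u<.225)&(abs(L[...,1])<.15)
    A=np.c_[rel[d]@u,np.ones(d.sum())]; k=np.linalg.lstsq(A,h[d],rcond=None)[0]; print(n,d.sum(),'theta',1.59-np.arctan(k[0]),k)
E
```

```text
29.05 [0.608  0.0235 0.3468] [-0.108  0.498  1.045 -0.103  2.013 -0.254] [-10.1   0.1  10.7] 0.11234655800115526
TCP in locker [-0.0075 -0.0035  0.3468] th est 1.586 r 0.1481 tilt -24.4
1.6 [ 0.0019  0.002  -0.0035] [-0.3 -0.2 -0.6]
scene 3971 theta 1.5935181603544166 [-0.00351817  0.0092049 ]
top 2245 theta 1.5944403981001747 [-0.00444043  0.01192317]
```

View pics/s13.png

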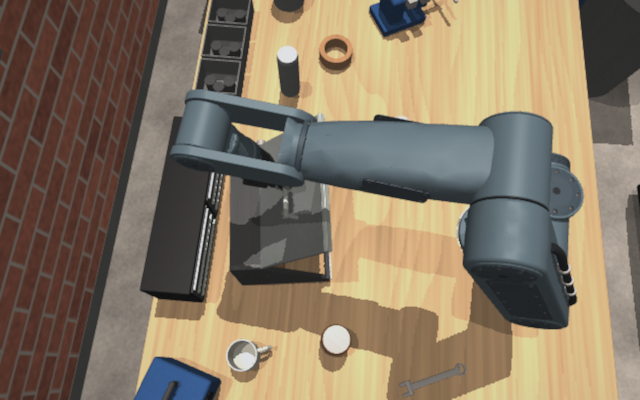

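```bash
python3 arc.py 1.587 1.10 -24.4 -9 10
```

```text
29.15 [0.608  0.0235 0.3468] [-0.108  0.497  1.046 -0.103  2.012 -0.254] [-10.1  -1.1  12.4] 0.11694053332502487
TCP in locker [-0.0075 -0.0036  0.3468] th est 1.585 r 0.1481 tilt -24.4
1.538 [ 0.0091 -0.0034 -0.0035] [-0.4 -0.2  1.5]
1.49 [ 0.0058 -0.0041  0.    ] [ 0.  -0.   1.5]
1.441 [ 0.0059 -0.004   0.    ] [-0.  -0.   1.5]
1.392 [ 0.006  -0.0039 -0.    ] [ 0.  -0.   1.5]
1.343 [ 0.0061 -0.0037  0.    ] [-0.   0.   1.5]
1.295 [ 0.0061 -0.0036  0.    ] [-0.  -0.   1.5]
1.246 [ 0.0062 -0.0035  0.    ] [0.  0.  1.5]
1.197 [ 0.0063 -0.0033 -0.    ] [-0.  -0.   1.5]
1.149 [ 0.0064 -0.0032  0.    ] [0.  0.  1.5]
1.1 [ 0.0064 -0.0031 -0.    ] [ 0.  -0.   1.5]
```

Emit:
drive_tool:
  increments:
    - [0.0058,-0.0041,0,0,0,1.5,-1]
    - [0.0058,-0.0041,0,0,0,1.5,-1]
    - [0.0059,-0.004,0,0,0,1.5,-1]
    - [0.006,-0.0039,0,0,0,1.5,-1]
    - [0.0061,-0.0037,0,0,0,1.5,-1]
    - [0.0061,-0.0036,0,0,0,1.5,-1]
    - [0.0062,-0.0035,0,0,0,1.5,-1]

```text
time_s: 30.02
eef_pos: [0.5683, 0.0183, 0.3163]
eef_rot: [0.469, 0.402, 0.582, -0.529]
wrist_force: [-15.0, -1.5, 14.2]
opening: 0.109
```

```bash
python3 arc.py 1.25 .75 -13.5 2.5 10
```

```text
30.025 [0.5683 0.0183 0.3163] [-0.142  0.286  1.35  -0.063  1.74  -0.266] [-15.   -1.5  14.2] 0.10870970765513055
TCP in locker [-0.0475 -0.0037  0.3163] th est 1.243 r 0.1477 tilt -13.9
1.2 [ 0.0089 -0.0025 -0.0036] [-0.4 -0.1  2. ]
1.15 [ 0.0065 -0.0033 -0.    ] [-0.   0.   1.6]
1.1 [ 0.0066 -0.0032 -0.    ] [ 0.  -0.   1.6]
1.05 [ 0.0067 -0.003  -0.    ] [0.  0.  1.6]
1.0 [ 0.0067 -0.0029  0.    ] [-0.  -0.   1.6]
0.95 [ 0.0068 -0.0027  0.    ] [-0.   0.   1.6]
0.9 [ 0.0069 -0.0026  0.    ] [ 0.  -0.   1.6]
0.85 [ 0.0069 -0.0024 -0.    ] [-0.   0.   1.6]
0.8 [ 0.007  -0.0023  0.    ] [0.  0.  1.6]
0.75 [ 0.007  -0.0021 -0.    ] [-0.  -0.   1.6]
```

Emit:
drive_tool:
  increments:
    - [0.0055,-0.0045,0,0,0,1.6,-1]
    - [0.0065,-0.0033,0,0,0,1.6,-1]
    - [0.0066,-0.0032,0,0,0,1.6,-1]
    - [0.0067,-0.003,0,0,0,1.6,-1]
    - [0.0067,-0.0029,0,0,0,1.6,-1]
    - [0.0068,-0.0027,0,0,0,1.6,-1]

```text
time_s: 30.78
eef_pos: [0.543, 0.015, 0.2788]
eef_rot: [0.511, 0.449, 0.547, -0.488]
wrist_force: [-11.6, -2.9, 4.0]
opening: 0.111
```

```bash
python3 arc.py .95 .45 -4 12 10
```

```text
30.775 [0.543  0.015  0.2788] [-0.178  0.133  1.589 -0.022  1.492 -0.297] [-11.6  -2.9   4. ] 0.11053443380596659
TCP in locker [-0.073  -0.0037  0.2788] th est 0.935 r 0.1475 tilt -4.3
0.9 [ 0.008  -0.0014 -0.0037] [-0.4 -0.   1.9]
0.85 [ 0.0069 -0.0024 -0.    ] [-0.  -0.   1.6]
0.8 [ 0.007  -0.0023  0.    ] [0.  0.  1.6]
0.75 [ 0.007  -0.0021 -0.    ] [ 0.  -0.   1.6]
0.7 [ 0.0071 -0.0019 -0.    ] [ 0.  -0.   1.6]
0.65 [ 0.0071 -0.0018 -0.    ] [-0.   0.   1.6]
0.6 [ 0.0072 -0.0016  0.    ] [ 0.  -0.   1.6]
0.55 [ 0.0072 -0.0015  0.    ] [-0.   0.   1.6]
0.5 [ 0.0072 -0.0013 -0.    ] [-0.   0.   1.6]
0.45 [ 0.0073 -0.0012 -0.    ] [0.  0.  1.6]
```

Emit:
drive_tool:
  increments:
    - [0.007,-0.003,0,0,0,1.6,-1]
    - [0.0069,-0.0024,0,0,0,1.6,-1]
    - [0.007,-0.0023,0,0,0,1.6,-1]
    - [0.007,-0.0021,0,0,0,1.6,-1]
    - [0.0071,-0.0019,0,0,0,1.6,-1]
    - [0.0071,-0.0018,0,0,0,1.6,-1]
    - [0.0072,-0.0016,0,0,0,1.6,-1]
    - [0.0072,-0.0015,0,0,0,1.6,-1]

```text
time_s: 31.78
eef_pos: [0.5289, 0.0132, 0.2213]
eef_rot: [0.563, 0.507, 0.493, -0.428]
wrist_force: [-6.4, -4.0, 0.1]
opening: 0.116
```

```bash
python3 arc.py .56 0.1 9 22 10
```

```text
31.775 [0.5289 0.0132 0.2213] [-0.231 -0.003  1.857  0.057  1.148 -0.371] [-6.4 -4.   0.1] 0.11602224632885216
TCP in locker [-0.0873 -0.0037  0.2213] th est 0.531 r 0.1474 tilt 8.6
0.514 [ 0.0055 -0.0002 -0.0037] [-0.4  0.   1.7]
0.468 [ 0.0067 -0.0012 -0.    ] [0.  0.  1.3]
0.422 [ 0.0067 -0.001   0.    ] [-0.  -0.   1.3]
0.376 [ 0.0067 -0.0009 -0.    ] [ 0.  -0.   1.3]
0.33 [ 0.0067 -0.0007 -0.    ] [0.  0.  1.3]
0.284 [ 0.0067 -0.0005  0.    ] [0.  0.  1.3]
0.238 [ 0.0068 -0.0004  0.    ] [ 0.  -0.   1.3]
0.192 [ 0.0068 -0.0002 -0.    ] [-0.   0.   1.3]
0.146 [ 0.0068 -0.0001 -0.    ] [0.  0.  1.3]
0.1 [0.0068 0.0001 0.    ] [-0.  -0.   1.3]
```

Emit:
drive_tool:
  increments:
    - [0.006,-0.001,0,0,0,1.4,-1]
    - [0.0067,-0.0012,0,0,0,1.4,-1]
    - [0.0067,-0.001,0,0,0,1.4,-1]
    - [0.0067,-0.0009,0,0,0,1.4,-1]
    - [0.0067,-0.0007,0,0,0,1.4,-1]
    - [0.0067,-0.0005,0,0,0,1.4,-1]
    - [0.0068,-0.0004,0,0,0,1.4,-1]
    - [0.0068,-0.0002,0,0,0,1.4,-1]

```text
time_s: 32.78
eef_pos: [0.5362, 0.0142, 0.1684]
eef_rot: [0.602, 0.553, 0.441, -0.37]
wrist_force: [-4.2, -3.6, -1.2]
opening: 0.114
```

```bash
python3 arc.py .18 0 20 25 6
```

```text
32.775 [0.5362 0.0142 0.1684] [-0.273 -0.034  2.038  0.179  0.825 -0.495] [-4.2 -3.6 -1.2] 0.11395197565557849
TCP in locker [-0.0799 -0.0037  0.1684] th est 0.167 r 0.1475 tilt 19.8
0.15 [ 0.0055  0.0003 -0.0037] [-0.3  0.1  1. ]
0.12 [ 0.0044 -0.     -0.    ] [-0.   0.   0.8]
0.09 [0.0044 0.0001 0.    ] [-0.   0.   0.8]
0.06 [0.0044 0.0001 0.    ] [ 0.  -0.   0.8]
0.03 [0.0044 0.0002 0.    ] [-0.  -0.   0.8]
-0.0 [ 0.0044  0.0003 -0.    ] [-0.   0.   0.8]
```

Emit:
drive_tool:
  increments:
    - [0.0044,0,0,0,0,0.8,-1]
    - [0.0044,0,0,0,0,0.8,-1]
    - [0.0042,0,0,0,0,0.8,-1]
    - [0.004,0.0001,0,0,0,0.8,-1]
    - [0.003,0.0002,0,0,0,0.8,-1]
    - [0.002,0.0003,0,0,0,0.8,-1]
    - [0.002,0.0001,0,0,0,0,-1]
    - [0.001,0,0,0,0,0,-1]
    - [0.001,0,0,0,0,0,-1]

```text
time_s: 33.9
eef_pos: [0.5464, 0.0155, 0.1445]
eef_rot: [0.617, 0.571, 0.418, -0.345]
wrist_force: [-5.2, -4.3, -1.6]
opening: 0.11
```

```bash
python3 arc.py 0 0 25 25 1
```

```text
33.9 [0.5464 0.0155 0.1445] [-0.285 -0.009  2.093  0.267  0.678 -0.583] [-5.2 -4.3 -1.6] 0.10963845840070931
TCP in locker [-0.0697 -0.0036  0.1445] th est -0.01 r 0.1476 tilt 24.6
0.0 [ 0.0015  0.0003 -0.0036] [-0.3  0.1  0.4]
```

Continue gently until contact force appears.

Emit:
drive_tool:
  increments:
    - [0.001,0,0,0,0,0,-1]
    - [0.001,0,0,0,0,0,-1]
    - [0,0,0,0,0,0,-1]

```text
time_s: 34.28
eef_pos: [0.5469, 0.0156, 0.1433]
eef_rot: [0.617, 0.57, 0.418, -0.345]
wrist_force: [-15.9, -6.3, 9.3]
opening: 0.108
```

```bash
python3 arc.py 0 0 25 25 1
```

```text
34.275 [0.5469 0.0156 0.1433] [-0.285 -0.005  2.092  0.267  0.676 -0.584] [-15.9  -6.3   9.3] 0.10754415141684898
TCP in locker [-0.0692 -0.0036  0.1433] th est -0.019 r 0.1477 tilt 24.5
0.0 [ 0.0002  0.0003 -0.0036] [-0.3  0.1  0.5]
```

Emit:
drive_tool:
  increments:
    - [0,0,0,0,0,0,-0.5]
    - [0,0,0,0,0,0,0]
    - [0,0,0,0,0,0,0]
    - [-0.01,0,0,0,0,0,0]
    - [-0.02,0,0,0,0,0,0]
    - [-0.03,0,0,0,0,0,0]
    - [-0.04,0,0,0,0,0,0]
    - [-0.04,0,0,0,0,0,0]

```text
time_s: 35.28
eef_pos: [0.4892, 0.009, 0.2726]
eef_rot: [0.617, 0.572, 0.416, -0.344]
wrist_force: [0.6, 0.3, -0.3]
opening: 0.503
```

```bash
python3 - <<'E'
from h import *
o,p,R=now(); print(o['time_s'],p,o['q'].round(2),o['wrist_force'].round(1))
for n in('scene','top'):
    C=snap(n,n[0]+'14.png'); Y=cloud(C); L=(Y-LO)@RL
    a=-.801; u=np.array([-np.cos(a),0,np.sin(a)]); nn=np.array([np.sin(a),0,np.cos(a)])
    for tag,Cc in(('before',dict(np.load('pics/%s0.png.npz'%n))),('now',C)):
        L=(cloud(Cc)-LO)@RL; rel=L-np.array([.06,0,.215]); h=rel@nn; d=(abs(h)<.015)&(rel@u>.02)&(rel@u<.22)&(abs(L[...,1])<.15)
        k=np.polyfit(rel[d]@u,h[d],1); print(n,tag,d.sum(),'theta',np.arctan(k[0]).round(4),k.round(4))
    print(n,'jar',P(C,213,237).round(3) if n=='top' else P(C,336,336).round(3))
E
```

```text
35.275 [0.48918005 0.00902576 0.27257279] [-0.35 -0.35  2.1   0.23  1.02 -0.55] [ 0.6  0.3 -0.3]
scene before 4685 theta 0.0005 [0.0005 0.0122]
scene now 4634 theta 0.0004 [0.0004 0.0122]
scene jar [0.456 0.338 0.142]
top before 4667 theta -0.0008 [-0.0008  0.0101]
top now 4583 theta -0.0009 [-0.0009  0.0101]
top jar [0.458 0.343 0.141]
```

View pics/s14.png

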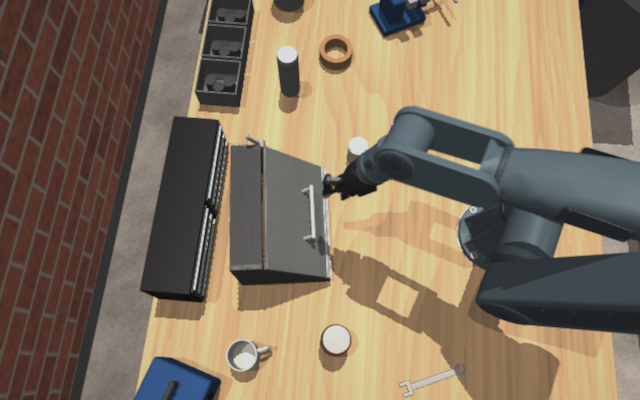

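View pics/t14.png

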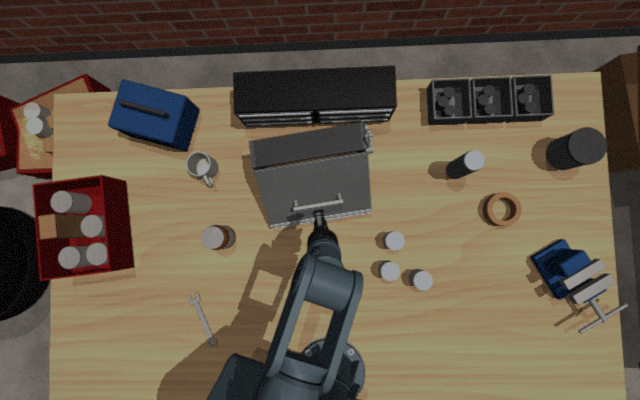

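The door is fully shut, at the same measured angle as at the start. The jar and the three other tins haven't moved, and the gripper is clear of everything.

```bash
python3 -c "
from h import *
print(hand_in())"
```

```text
the job is handed in; nothing more can be done
None
```

The short tin is in the locker and the door is fully shut. I handed the job in at about 35 s of the 72 s allowed. I never saw the tin or the cartons inside, because both cameras' view of the bay was blocked.

**What I did**
- I raised the door by its handle to about 1.41 rad and let it drop back onto the stay. It held itself at about 1.27 rad.
- I took the tin farthest from the base, about 0.56 m away, and set it down at about x = +15 mm, y = 0 in the locker frame.
- I lifted the door to about 1.59 rad to unlock the stay. Then I lowered it in the grip all the way to contact and let go.

**Last checks**
- **Door:** the panel angle is within 0.001 rad of the starting shut pose in both views.
- **Other items:** the jar is at its original position, and the three look-alike tins are still standing in their places.
- **Forces:** the gripper is clear of everything and the wrist force is near zero. The highest force I read at the end of any move was about 21 N.
- **Tin:** that it stands upright rests on indirect signs. The grip opening stayed steady, it touched the bench at the expected height (within about 2 mm), and the gripper came away without force.
- **Cartons:** I relied on their given positions and planned with roughly 25 mm of clearance each side. No unexpected force showed while the gripper was inside.

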